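# Pack the sample transport case and put its lid on

## Task

Pack the grey transport case: stand each of the three low containers (round, square and oblong) upright in the recess of its own shape, then put the lid on so that it sits flat on the rim all round. Keep the low containers upright throughout, and leave the two tall look-alikes, which do not fit under the lid, standing where they are.

Things in the scene. Friction and masses are not known exactly. Their poses are not given: they have to be found in the camera images.
- round_pot_mid (a point): Low round sample container to be packed, white with a lilac cap, cylinder of 40 mm diameter, 44 mm high, 40 to 85 g, standing upright. Origin: its centre, half-way up, 22 mm above its base. z is up; its yaw means nothing.
- square_pot_mid (a point): Low square sample container to be packed, white with a lilac cap, 36 x 36 mm in plan, 44 mm high, 40 to 85 g, standing upright. Origin: its centre, half-way up, 22 mm above its base. z is up; x and y are square to its flat sides.
- oblong_pot_mid (a point): Low oblong sample container to be packed, white with a lilac cap, 28 mm (its x) by 48 mm (its y) in plan, 44 mm high, 40 to 85 g, standing upright. Origin: its centre, half-way up, 22 mm above its base. z is up.
- tall_round_mid (a point): Tall round container, the look-alike that is left alone: same 40 mm diameter, white and lilac, but 84 mm high, too tall for the case. Origin: its centre, 42 mm above its base.
- tall_square_mid (a point): Tall square container, the look-alike that is left alone: same 36 x 36 mm plan, white and lilac, but 84 mm high, too tall for the case. Origin: its centre, 42 mm above its base.
- recess_round_floor (a point): Foam insert plate in the case, 128 x 75 x 10 mm, fixed, whose opening is a round recess of 58 mm diameter, 6 mm deep. Origin: centre of the recess floor, 9 mm above the work surface (the plate's top is 6 mm above this point). x and y axes parallel to the case's. The three inserts stand in the case in any order.
- recess_square_floor (a point): Foam insert plate in the case, 128 x 75 x 10 mm, fixed, whose opening is a square recess of 54 x 54 mm, 6 mm deep. Origin: centre of the recess floor, 9 mm above the work surface (the plate's top is 6 mm above this point). x and y axes parallel to the case's. The three inserts stand in the case in any order.
- recess_oblong_floor (a point): Foam insert plate in the case, 128 x 75 x 10 mm, fixed, whose opening is a rectangular recess, 46 mm (x) by 64 mm (y), 6 mm deep. Origin: centre of the recess floor, 9 mm above the work surface (the plate's top is 6 mm above this point). x and y axes parallel to the case's. The three inserts stand in the case in any order.
- case_rim (a point): Open grey transport case, fixed: outside 140 mm (its x) by 238 mm (its y) by 64 mm high, walls 5 mm, inside 130 x 228 mm; the three inserts stand in it side by side along y, 76 mm apart. Origin: centre of the mouth, 64 mm above the bench. Contents must stay below 58 mm above the bench; a low container in its recess reaches 53 mm. Fingers closing along the case's x have most room.
- lid_seat (a point): Loose grey lid, 0.2 to 0.32 kg, right way up on the bench: plate 146 (x) x 244 (y) x 5 mm; below it a plug 114 x 212 x 6 mm that enters the rim with 8 mm to spare each way. Origin: centre of the plate's underside (it rests on the rim). On top a black bridge handle: bar 16 mm wide (x), 100 mm long (y), 16 mm high, centre 31 mm above the origin, gap under it 20 mm. Half a turn fits too.
There are look-alikes about, which are no part of the job. What is shaped like the part that bears square_pot_mid but yellow is not meant. Leave any turquoise look-alike of the part that bears round_pot_mid alone.

How it is judged (in metres and radians):
On the way:
1. all three low containers stand in their own recesses, with the lid still off (horizontal distance between round_pot_mid and recess_round_floor below 0.014 m and z of round_pot_mid in the frame of recess_round_floor below 0.026 m and angle between each of round_pot_mid, square_pot_mid, oblong_pot_mid's own z axis and vertical below 0.1 rad and horizontal distance between square_pot_mid and recess_square_floor below 0.014 m and z of square_pot_mid in the frame of recess_square_floor below 0.026 m and horizontal distance between oblong_pot_mid and recess_oblong_floor below 0.014 m and z of oblong_pot_mid in the frame of recess_oblong_floor below 0.026 m and horizontal distance between lid_seat and case_rim above 0.05 m), for 0.2 s.
At the end, for the whole second after the job is handed in: Each low container upright (0.1 rad) on the floor of its own recess, within 14 mm of its centre; lid flat (0.04 rad) on the rim (-4 to +3 mm), within 14 mm and 0.2 rad of the case; tall containers within 20 mm of their start; all at rest (horizontal distance between round_pot_mid and recess_round_floor below 0.014 m and z of round_pot_mid in the frame of recess_round_floor below 0.026 m and angle between each of round_pot_mid, square_pot_mid, oblong_pot_mid's own z axis and vertical below 0.1 rad and horizontal distance between square_pot_mid and recess_square_floor below 0.014 m and z of square_pot_mid in the frame of recess_square_floor below 0.026 m and horizontal distance between oblong_pot_mid and recess_oblong_floor below 0.014 m and z of oblong_pot_mid in the frame of recess_oblong_floor below 0.026 m and horizontal distance between lid_seat and case_rim below 0.014 m and z of lid_seat in the frame of case_rim between -0.004 and 0.003 m and angle between lid_seat's own z axis and vertical below 0.04 rad and angle between the y axis of lid_seat and the y axis of case_rim, either way round below 0.2 rad and distance of each of tall_round_mid, tall_square_mid from where it was at the start of the episode below 0.02 m and linear speed of each of round_pot, square_pot, oblong_pot, lid below 0.02 m/s); the robot touches nothing.
It fails at once if a tall look-alike is moved more than 20 mm (distance of any of tall_round_mid, tall_square_mid from where it was at the start of the episode above 0.02 m).
It fails at once if a low container is tipped more than 0.7 rad (angle between any of round_pot_mid, square_pot_mid, oblong_pot_mid's own z axis and vertical above 0.7 rad).
It also fails if it takes over 102 s, if anything falls off the work surface, if the arm or the gripper's body presses on something with over 40 N, if the wrist force passes 120 N, or if a joint passes its speed limit or range.

## Robot

A 6-joint arm with a two-finger parallel gripper is mounted at the origin on the work surface. World frame = base frame: x ahead of the robot, y to its left, z up, the work surface at z = 0. Lengths are in mm, angles in rad, forces in N, time in s.
With the tool pointing down it reaches from about 250 to 775 mm from the base axis. Payload 8.9 kg.
Tool frame: the origin (TCP) lies midway between the tips of the shut fingers; the grasp point (between the pads) lies 19 mm behind it; x points along the fingers, y is the direction in which the jaws open and shut, and the axes are right-handed (so a half turn about x gives the same grasp; the last joint's range is limited). The gripper opens to 85 mm and grips with 20 to 120 N. Pads are 22 mm wide; open, the fingers measure 114 mm over their backs; the gripper's body (76 mm by 85 mm) begins 54 mm behind the grasp point. The pads swing forward as they close: fully open they stand 13 mm farther back than shut.
Start: joints at [-1.423, 0.291, -0.153, 1.127, 0, 1.431], TCP at [148.516, -503.554, 231.305] pointing down, gripper open.
Joint ranges: [-2.52, 2.52], [-0.91, 1.74], [-1.3, 1.37], [-1.96, 2.02], [-1.52, 1.47], [-3.14, 3.14]. Speed limits (rad/s): [2.22, 2.22, 2.79, 3.14, 3.14, 3.14].

## Interface

Orientations are given as a 3x3 rotation matrix whose columns are the frame's x, y, z axes.
In Python, from cell import manip gives the robot as it stands.
- The arm moves only by the tool carry_out, never from a script. Its argument "plan" is a list that holds one entry, the list of rows, each a list of 7 numbers: the shift along the world's x, y, z as a fraction of full scale, then the turn, a rotation vector about the world's x, y, z as a fraction of full scale, then the gripper's target within -1 to 1 (shut at 1, half-way at 0, fully open at -1). In form: [[[tx, ty, tz, rx, ry, rz, claw], ...]]. A call has 1 to 12 rows; each row shifts and turns the commanded pose from where the row before left it; what a row does not reach is not made up. Full scale, the value 1, is 200 mm for a shift and 90 degrees for a turn. A row lasts 1/8 s, in which the tool goes at most 62.5 mm and 10.7 degrees, less where a joint would pass 70% of its speed; a pose out of reach is approached as far as the arm can. A call with a number of a shift or a turn outside -1 to 1 is refused whole. A call with a gripper value outside its range is refused whole. The fingers move at their own pace and stop on an object; the grip force is fixed at half the most. Time passes only in rows, so rows that do not move let the fingers close. It gives the time, the measured TCP pose, the force and the opening at its end, in the units of the state.
- manip.get_obs(): the state, without advancing time (a new reading comes with each control period).
- manip.grab_frame(name): name is "scene" or "top" or "wrist"; returns a dict with "pixels" (420x560x3 uint8, blue, green, red), "camera_matrix" (3x3 intrinsics, pixels), "pose" (4x4, takes a point from camera to world coordinates); the wrist camera has in their place "mount" (4x4, takes a point from camera to tool coordinates, whose origin is the TCP and whose axes are the tool frame's). Camera axes: x right, y up, looking along -z (the intrinsics and any distortion apply to the point x, -y, -z); pixel columns grow to the right and rows downward; lengths in mm; the calibration is good to about 2 mm. The wrist camera is an equidistant fisheye: a pixel r from the principal point sees the ray r / f radians off the axis. A picture is of the moment at which its call begins: read the wrist's pose just before it. There is no depth.
- manip.finish_job(): hands the job in, once; it reports no verdict.
The state is a dict: "time": time; "joint_positions": joint angles; "joint_vel": joint speeds; "joint_efforts": joint torques, N m; "tcp_pos": TCP position; "eef_rot": TCP orientation; "ft_force": force on the tool from outside, world axes, zero at the start; "moment": the same for the moment, N m; "opening": opening from 0.0 (shut) to 1.0 (fully open).
Only numpy, scipy, OpenCV 4.12 (cv2) and the standard library are available. Lean on these libraries where they do the work, as an engineer would, in place of code of your own. Each camera call takes 0.05 s, during which the arm holds its last target.

## Working session

There is one attempt and no reset: what is moved stays moved. The work goes in short steps, Python scripts to look and compute and a tool call to move; the robot and the scene stay as the last step left them, time stands still between calls to the robot, and variables do not carry over. Pictures are saved under pics/ and viewed, and the job is handed in when it is done.

Besides the shell and the picture viewer there is one more tool, called after "Emit:" as name(argument=value, ...), one argument or row to a line, values as JSON. carry_out: Moves the arm, as the interface text tells. Its arguments: {"type":"object","properties":{"plan":{"type":"array","items":{"type":"array","items":{"type":"array","items":{"type":"number"}}}}},"required":["plan"]}

```bash
ls; mkdir -p pics
python3 - <<'E'
from cell import manip
import cv2
o=manip.get_obs();print(o)
for n in ("scene","top","wrist"):
    f=manip.grab_frame(n);cv2.imwrite(f"pics/{n}0.png",f["pixels"]);print(n,f["camera_matrix"],f.get("pose",f.get("mount")))
    print([k for k in f])
E
```

```text
pics
{'time': 0.0, 'joint_positions': array([-1.42329467e+00,  2.91284160e-01, -1.54120944e-01,  1.12668179e+00,
       -3.40687642e-05,  1.43150192e+00]), 'joint_vel': array([ 0.00069267, -0.000531  ,  0.0008618 ,  0.00057291,  0.00131976,
        0.00060053]), 'joint_efforts': array([-1.73339384e-03, -5.37139142e+01,  3.31378269e+01,  1.59057073e-02,
       -2.65900926e-04, -3.58360115e-07]), 'tcp_pos': array([ 148.44431781, -503.12831013,  230.73228891]), 'eef_rot': array([[-2.23369875e-04,  2.82880488e-01, -9.59155138e-01],
       [ 1.27154484e-03, -9.59154307e-01, -2.82880539e-01],
       [-9.99999167e-01, -1.28279576e-03, -1.45449047e-04]]), 'ft_force': array([ 0.5358445 , -0.24750262,  0.05866051]), 'moment': array([-0.02867515, -0.01250357, -0.02810541]), 'opening': 0.999917931876657}
scene [[452.76248678   0.         281.62405043]
 [  0.         452.76248678 210.61892264]
 [  0.           0.           1.        ]] [[-2.65884351e-01 -7.61719445e-01  5.90837540e-01  1.02810470e+03]
 [ 9.63903378e-01 -2.01173195e-01  1.74412225e-01  1.80584636e+02]
 [-1.39925078e-02  6.15883781
[... 316 characters left out ...]
85e-01  3.71203191e+02]
 [-9.99588908e-01  6.24973726e-03 -2.79813427e-02 -1.73131564e+01]
 [-2.66246839e-02  1.59732347e-01  9.86801248e-01  9.29755081e+02]
 [ 0.00000000e+00  0.00000000e+00  0.00000000e+00  1.00000000e+00]]
['pixels', 'camera_matrix', 'pose']
wrist [[325.1922621    0.         278.20700871]
 [  0.         325.1922621  206.64721862]
 [  0.           0.           1.        ]] [[-3.43287811e-04  3.27222611e-01 -9.44947218e-01 -1.41317514e+02]
 [ 9.99999055e-01  1.36991594e-03  1.11096137e-04  5.45438953e-02]
 [ 1.33085143e-03 -9.44946287e-01 -3.27222772e-01 -8.43157007e+01]
 [ 0.00000000e+00  0.00000000e+00  0.00000000e+00  1.00000000e+00]]
['pixels', 'camera_matrix', 'mount']
```

View pics/scene0.png

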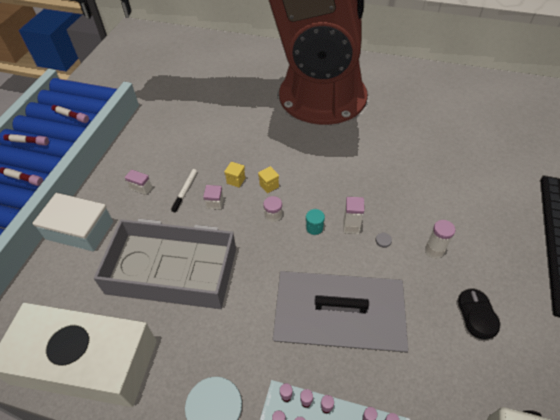

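View pics/top0.png

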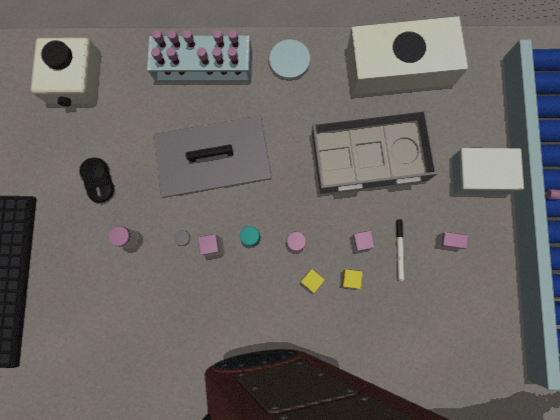

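View pics/wrist0.png

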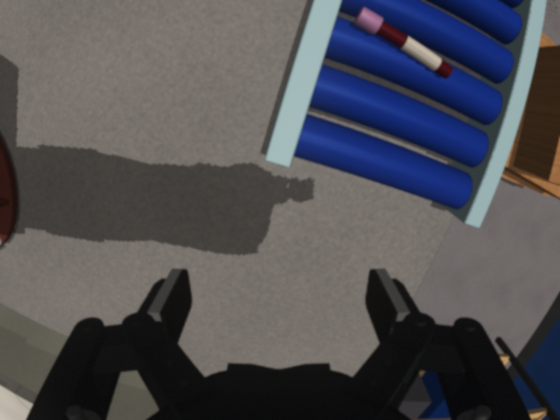

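Scene: the low round pot is at (273,208), low square at (213,197), low oblong at (138,182), tall square at (354,215) and tall round at (441,238). The turquoise look-alike is at (315,222) and the yellow ones at (235,174) and (269,179). The lid is at (340,310) and the case at (168,262). In the top view the same things are at (296,242), (364,241), (455,241), (209,245), (121,237), (250,236), (352,279)/(312,281), (212,155) and (373,152). Next I'll check my choices in close crops.

```bash
cat > h.py <<'E'
import numpy as np, cv2
from cell import manip
def proj(f,P):
    T=np.linalg.inv(f["pose"]);K=f["camera_matrix"]
    p=(T[:3,:3]@np.atleast_2d(P).T).T+T[:3,3]
    q=np.c_[p[:,0],-p[:,1],-p[:,2]]@K.T
    return q[:,:2]/q[:,2:]
def ray(f,uv):
    K=f["camera_matrix"];p=np.linalg.inv(K)@[uv[0],uv[1],1]
    d=f["pose"][:3,:3]@np.array([p[0],-p[1],-p[2]]);return f["pose"][:3,3],d/np.linalg.norm(d)
def onz(f,uv,z):
    o,d=ray(f,uv);return o+d*(z-o[2])/d[2]
def tri(f1,a,f2,b):
    o1,d1=ray(f1,a);o2,d2=ray(f2,b)
    s=np.linalg.lstsq(np.c_[d1,-d2],o2-o1,rcond=None)[0]
    p,q=o1+s[0]*d1,o2+s[1]*d2
    return (p+q)/2,np.linalg.norm(p-q)
def wray(f,obs,uv):
    K=f["camera_matrix"];x=(uv[0]-K[0,2])/K[0,0];y=(uv[1]-K[1,2])/K[1,1];r=np.hypot(x,y)
    s=np.sin(r)/r if r>1e-9 else 1
    c=np.array([x*s,-y*s,-np.cos(r)])
    R,t=obs["eef_rot"],np.array(obs["tcp_pos"]);M=f["mount"]
    return R@M[:3,3]+t, R@(M[:3,:3]@c)
def wproj(f,obs,P):
    R,t=obs["eef_rot"],np.array(obs["tcp_pos"]);M=f["mount"];K=f["camera_matrix"]
    p=(np.atleast_2d(P)-t)@R; p=(p-M[:3,3])@M[:3,:3]
    p=np.c_[p[:,0],-p[:,1],-p[:,2]]
    h=np.hypot(p[:,0],p[:,1]);th=np.arctan2(h,p[:,2])
    return np.c_[K[0,2]+K[0,0]*th*p[:,0]/h,K[1,2]+K[1,1]*th*p[:,1]/h]
E
python3 - <<'E'
from h import *
T=manip.grab_frame("top");S=manip.grab_frame("scene")
import pickle;pickle.dump((T,S),open("ts0.pkl","wb"))
a=cv2.resize(T["pixels"][220:300,100:480],None,fx=2.1,fy=2.1,interpolation=cv2.INTER_CUBIC)
b=cv2.resize(S["pixels"][150:260,110:470],None,fx=2.2,fy=2.2,interpolation=cv2.INTER_CUBIC)
b=b[:, :798];out=np.zeros((a.shape[0]+b.shape[0],798,3),np.uint8);out[:a.shape[0],:a.shape[1]]=a;out[a.shape[0]:,:b.shape[1]]=b
cv2.imwrite("pics/crop1.png",out)
out=np.hstack([cv2.resize(T["pixels"][105:205,145:440],(790,268),interpolation=cv2.INTER_CUBIC)])
out2=cv2.resize(S["pixels"][210:355,90:415],(790,int(145*790/325)-30),interpolation=cv2.INTER_CUBIC)
cv2.imwrite("pics/crop2.png",np.vstack([out,out2])[:600])
# lilac blobs
for n,f in (("top",T),("scene",S)):
    hsv=cv2.cvtColor(f["pixels"],cv2.COLOR_BGR2HSV)
    m=cv2.inRange(hsv,(140,40,90),(172,255,255))
    k,l,st,c=cv2.connectedComponentsWithStats(m)
    for i in range(1,k):
        if st[i,4]>60:
            r=cv2.minAreaRect(np.argwhere(l==i)[:,::-1].astype(np.float32))
            print(n,st[i],c[i].round(1),np.round(r[0],1),np.round(r[1],1),round(r[2],1))
E
```

```text
top [152  30  10   8  63] [156.2  33.7] [156.5  33.5] [9. 7.] 0.0
top [167  30  10   8  64] [171.4  33.6] [171.5  33.5] [7. 9.] 90.0
top [182  30  10   8  64] [186.5  33.5] [186.5  33.5] [7. 9.] 90.0
top [213  30   9   8  61] [216.9  33.5] [217.   33.5] [7. 8.] 90.0
top [228  30  10   8  62] [232.3  33.4] [232.5  33.5] [9. 7.] 0.0
top [228  47   9   9  62] [231.7  51.3] [232.  51.] [8. 8.] 90.0
top [550 190  10   9  78] [555.1 193.8] [554.5 194. ] [8. 9.] 90.0
top [109 226  20  21 319] [118.5 235.7] [118.8 235.8] [19.1 19.8] 45.0
top [354 231  21  20 315] [363.8 240.4] [364.  240.3] [17.8 17.8] 78.7
top [287 232  20  19 297] [296.1 240.9] [296.5 241. ] [19. 18.] 0.0
top [443 232  25  17 327] [455.1 239.8] [455.1 239.9] [24.2 13.6] 8.1
top [198 234  21  21 338] [207.8 244. ] [207.9 244. ] [18.1 18.9] 80.5
scene [ 76 113  11   9  70] [ 80.8 116.8] [ 80.7 116.9] [9.5 7.6] 18.4
scene [ 35 136  11   9  72] [ 40.3 139.9] [ 39.9 139.8] [9.6 7.5] 11.3
scene [125 170  24  16 236] [136.1 177.2] [136.5 177.2] [22.5 12. ] 18.4
scene [ 28 175  13  10  87] [ 33.6 179.2] [ 33.7 179.2] [10.8  8.7] 21.8
scene [203 185  19  16 243] [212.2 192.3] [212.1 192.3] [17.5 14.8] 4.8
scene [264 196  18  17 245] [272.5 204.2] [272.5 204. ] [16. 17.] 90.0
scene [346 197  18  17 287] [354.6 204.6] [354.5 205. ] [16. 17.] 90.0
scene [434 220  21  19 324] [443.9 229. ] [444. 229.] [18. 20.] 90.0
scene [280 383  12  17 160] [285.7 391. ] [285.5 391. ] [16. 11.] 90.0
scene [301 389  12  17 159] [306.3 396.9] [306.5 397. ] [16. 11.] 90.0
scene [321 395  13  16 166] [327.1 402.8] [327.  402.5] [15. 12.] 90.0
scene [364 407  13  13 139] [370.  413.5] [370. 413.] [12. 12.] 90.0
scene [273 411  12   9  94] [278.4 415.5] [278.5 415. ] [ 8. 11.] 90.0
scene [386 413  13   7  68] [392.  416.6] [392. 416.] [ 6. 12.] 90.0
```

View pics/crop1.png

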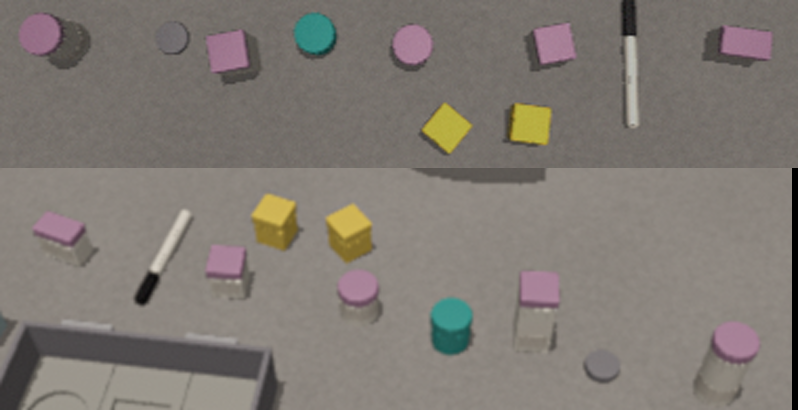

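View pics/crop2.png

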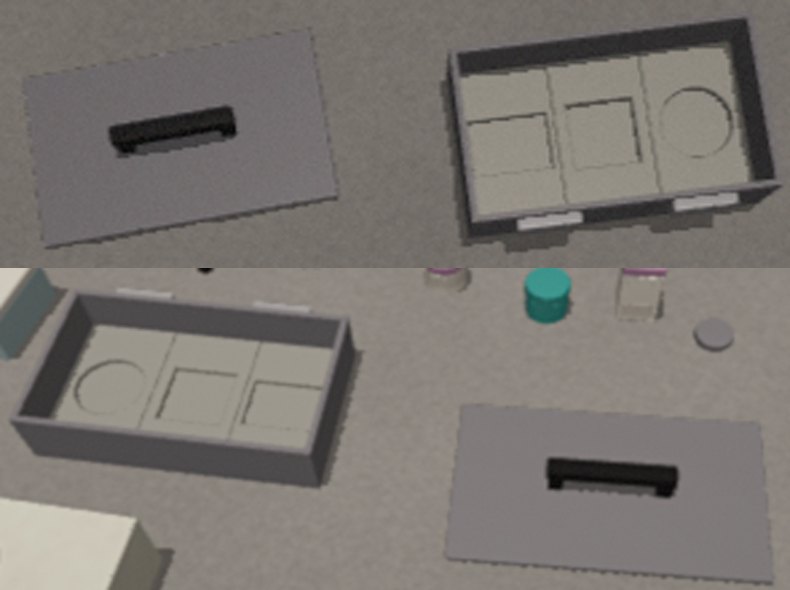

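The crops confirm the choice: white-bodied, lilac-capped low pots. The recess order, going towards -y, is oblong, square, round. I'll zoom the case and lid for corner picks.

Run:
```python
from h import *
import pickle;T,S=pickle.load(open("ts0.pkl","rb"))
def crop(f,x,y,w,h,s,name):
    c=cv2.resize(f["pixels"][y:y+h,x:x+w],None,fx=s,fy=s,interpolation=cv2.INTER_CUBIC)
    cv2.imwrite(f"pics/{name}.png",cv2.convertScaleAbs(c,alpha=1.5))
crop(T,300,105,145,95,5,"ct_case");crop(S,92,212,150,100,5,"cs_case")
crop(T,148,110,130,90,6,"ct_lid");crop(S,268,265,145,90,5,"cs_lid")
# brighter cap-top only
for n,f,bx in (("top",T,[(109,226),(354,231),(287,232),(443,232),(198,234)]),("scene",S,[(434,220),(203,185),(264,196),(125,170),(346,197)])):
    for x,y in bx:
        c=f["pixels"][y-2:y+20,x-2:x+26]
        print(n,x,y);print(c[:,:,1][:, 12])
```

```text
top 109 226
[109 110  99 110 109 110 110 112 110 111 110 109 110 111 110 111 109 110
 111 112 112  92]
top 354 231
[113 116  91 119 127 126 128 128 129 130 126 127 129 130 130 125 127 130
 128 132  82  72]
top 287 232
[112 105 125 125 130 126 126 128 129 129 129 129 130 129 130 130 128 131
 129 132  93  70]
top 443 232
[109 110 114 110 121 119 119 117 120 117 120 120 123 119 119 120  88  65
  70  72  75  90]
top 198 234
[109 111 109 103 120 119 118 116 120 117 120 121 120 119 120 120 124 121
 122 119 120  77]
scene 434 220
[133 131 130 129 129 128 130 130 129 129 130 130 129 130 130 130 130 121
  99  80  93 134]
scene 203 185
[133 133 125 128 131 131 131 131 130 131 132 132 133 132 124  95  79 113
 155 138 122 124]
scene 264 196
[137 134 131 130 131 131 132 131 132 131 132 132 132 132 135 129 100  78
  83 108 123 121]
scene 125 170
[133 131 125 130 130 131 130 130 130 130 131 132 129 109  84  99 137 137
 122 118 118 123]
scene 346 197
[134 132 134 131 130 131 130 131 131 131 131 131 132 133 132 122  94  76
 103 146 143 138]
```

View pics/ct_case.png

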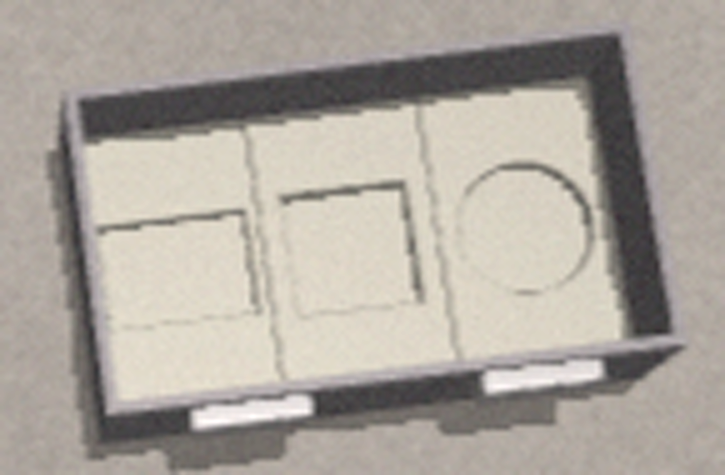

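View pics/cs_case.png

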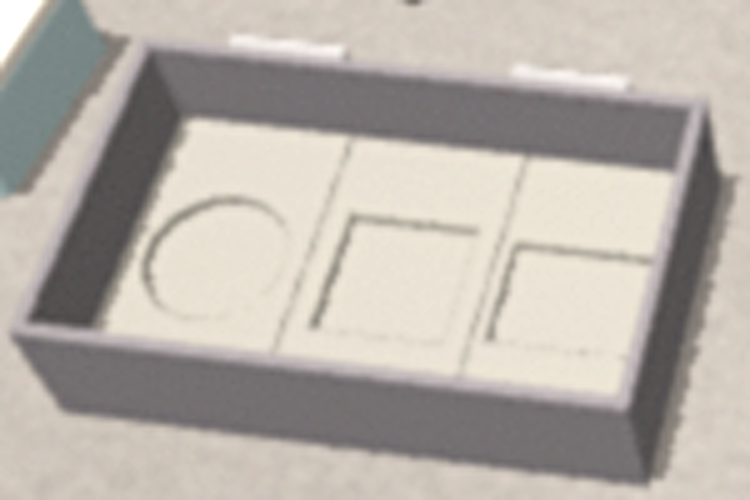

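View pics/ct_lid.png

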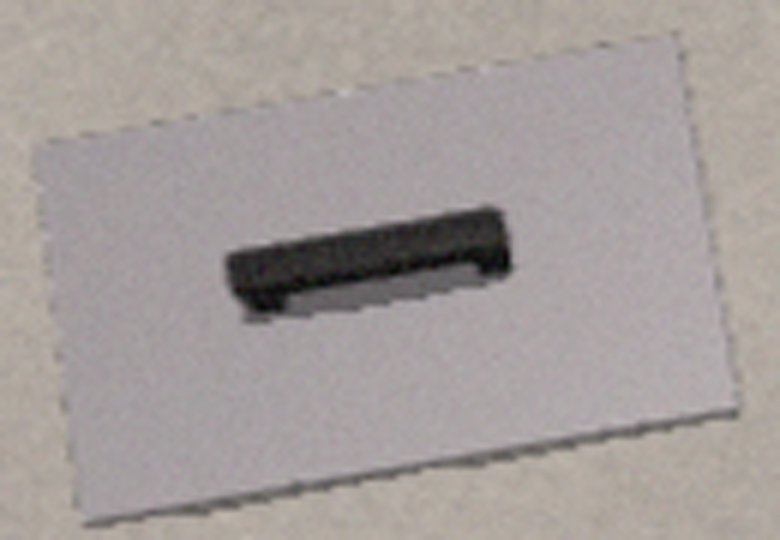

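View pics/cs_lid.png

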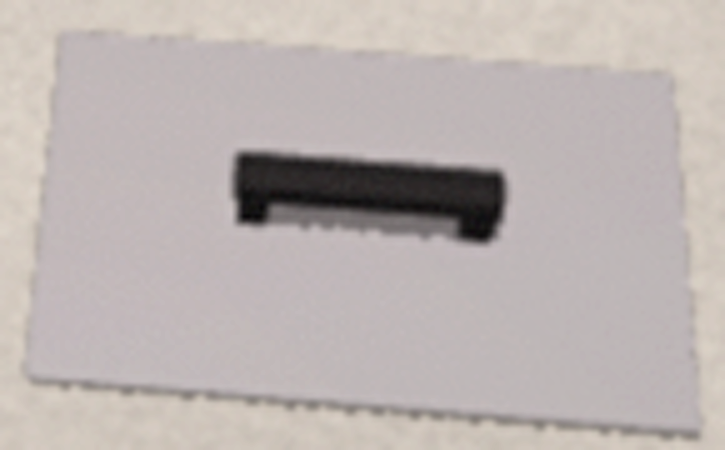

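Run:
```python
from h import *
from scipy.optimize import least_squares
import pickle;T,S=pickle.load(open("ts0.pkl","rb"))
u=lambda c,s,o:(np.array(c,float)+.5)/s-.5+np.array(o)
ct=u([(66,94),(624,31),(685,345),(110,411)],5,(300,105))
cs=u([(630,408),(12,333),(140,40),(708,102)],5,(92,212))
lt=u([(35,143),(680,33),(740,408),(83,518)],6,(148,110))
ls=u([(700,430),(27,378),(60,32),(672,72)],5,(268,265))
for nm,a,b,hx,hy in(("case",ct,cs,70,119),("lid",lt,ls,73,122)):
    P=[tri(T,p,S,q) for p,q in zip(a,b)]
    print(nm);[print(p.round(1),round(g,1)) for p,g in P]
    L=np.array([(hx,hy),(hx,-hy),(-hx,-hy),(-hx,hy)])
    def W(v):
        c,s=np.cos(v[3]),np.sin(v[3]);return np.c_[L@np.array([[c,s],[-s,c]])+v[:2],np.full(4,v[2])]
    for fs in ((0,),(1,),(0,1)):
        fun=lambda v:np.concatenate([(proj(f,W(v))-d).ravel() for i,(f,d) in enumerate(((T,a),(S,b))) if i in fs])
        r=least_squares(fun,[500,0,40,.1]);print(fs,r.x.round(3),np.abs(r.fun).max().round(2))
res={}
for n,f,bx in (("top",T,dict(tr=(109,226),sq=(354,231),rd=(287,232),ob=(443,232),ts=(198,234))),("scene",S,dict(tr=(434,220),sq=(203,185),rd=(264,196),ob=(125,170),ts=(346,197)))):
    hsv=cv2.cvtColor(f["pixels"],cv2.COLOR_BGR2HSV);m=cv2.inRange(hsv,(138,30,90),(174,255,255))&((f["pixels"][:,:,1]>100)*255).astype(np.uint8)
    for k,(x,y) in bx.items():
        mm=np.zeros_like(m);mm[y-3:y+24,x-3:x+28]=m[y-3:y+24,x-3:x+28]
        c,_=cv2.findContours(mm,cv2.RETR_EXTERNAL,cv2.CHAIN_APPROX_NONE);c=max(c,key=len)
        q=np.argwhere(mm)[:,::-1];res[n,k]=(q.mean(0),cv2.minAreaRect(c))
for k in("rd","sq","ob","tr","ts"):
    p,g=tri(T,res["top",k][0],S,res["scene",k][0]);h=84 if k[0]=="t" else 44
    print(k,p.round(1),round(g,1),"topz",onz(T,res["top",k][0],h).round(1),"sc",onz(S,res["scene",k][0],h).round(1))
    for n,f in(("top",T),("scene",S)):
        B=cv2.boxPoints(res[n,k][1]);B=np.array([onz(f,b,h)[:2] for b in B]);e=np.diff(np.r_[B,B[:1]],axis=0)[:2]
        print("   ",n,np.linalg.norm(e,axis=1).round(1),np.degrees(np.arctan2(e[:,1],e[:,0])).round(1))
pickle.dump(res,open("res.pkl","wb"))
```

```text
case
[687.5 -47.2  63.1] 4.5
[ 716.6 -282.2   60.5] 1.8
[ 581.  -300.4   62.8] 2.5
[551.8 -64.8  63.9] 5.3
(0,) [ 6.38626e+02 -1.77549e+02  5.01280e+01  1.25000e-01] 0.74
(1,) [ 6.31371e+02 -1.73761e+02  5.82680e+01  1.31000e-01] 0.59
(0, 1) [ 6.33917e+02 -1.73662e+02  6.18150e+01  1.28000e-01] 1.78
lid
[683.  305.1  12.4] 2.0
[726.3  67.   10. ] 4.9
[583.6  41.1   9.9] 2.2
[541.  279.3  13.2] 3.0
(0,) [6.35301e+02 1.72892e+02 6.16700e+00 1.76000e-01] 0.24
(1,) [6.29198e+02 1.74738e+02 3.85000e+00 1.84000e-01] 0.34
(0, 1) [6.33146e+02 1.73562e+02 1.04860e+01 1.80000e-01] 1.65
rd [444.1 -14.6  43.8] 3.4 topz [444.5 -16.2  44. ] sc [443.8 -12.9  44. ]
    top [38.4 37. ] [ -71.1 -161.4]
    scene [39.4 39.9] [175.4  72. ]
sq [ 445.5 -153.1   43.2] 4.1 topz [ 446.1 -155.    44. ] sc [ 445.8 -150.7   44. ]
    top [36.3 34.6] [ -79.2 -171. ]
    scene [40.3 35. ] [104.7  20.1]
ob [ 447.7 -337.5   44.1] 4.8 topz [ 448.5 -340.    44. ] sc [ 447.5 -334.9   44. ]
    top [26.1 47.4] [-10.2 -97.3]
    scene [33.4 56.1] [-162.2   88.3]
tr [447.5 339.   82.7] 1.2 topz [447.5 337.8  84. ] sc [448.3 339.3  84. ]
    top [38.2 35.8] [ -89.6 -176. ]
    scene [41.1 36.9] [104.8   2.2]
ts [432.5 160.   81.9] 1.9 topz [432.6 158.6  84. ] sc [433.9 161.   84. ]
    top [35.  34.8] [ -80.1 -168.5]
    scene [36.9 36.7] [104.8   9. ]
```

The caps triangulate to about 44 mm (tall ones about 82), the rim to about 62 and the lid plate to about 11, which agrees with the text. The two cameras differ by 3–4 mm in xy, so I'll refine with the wrist camera.

Emit:
carry_out(
  plan=[
    [[0.19, 0.22, 0, 0, 0, 0.1125, -1], [0.19, 0.22, 0, 0, 0, 0.1125, -1], [0.19, 0.22, 0, 0, 0, 0.1125, -1], [0.19, 0.22, 0, 0, 0, 0.1125, -1], [0.19, 0.22, 0, 0, 0, 0.1125, -1], [0.19, 0.22, 0, 0, 0, 0.1125, -1], [0.19, 0.22, 0, 0, 0, 0.1125, -1], [0.19, 0.22, 0, 0, 0, 0.1125, -1], [0, 0, 0, 0, 0, 0, -1], [0, 0, 0, 0, 0, 0, -1]],
  ],
)

```text
time: 1.5
tcp_pos: [452.2, -151.5, 231.1]
eef_rot: [[-0.001, 0.992, 0.129], [-0.0, 0.129, -0.992], [-1.0, -0.001, -0.0]]
ft_force: [0.3, -0.4, -0.1]
opening: 0.998
```

Run:
```python
from h import *
import pickle
o=manip.get_obs();f=manip.grab_frame("wrist");pickle.dump((f,o),open("w1.pkl","wb"))
print(o["time"],o["tcp_pos"],o["eef_rot"].round(3),o["joint_positions"].round(2))
cv2.imwrite("pics/w1.png",f["pixels"])
```

```text
1.5 [ 452.23509861 -151.53155601  231.11947586] [[-0.001  0.992  0.129]
 [-0.     0.129 -0.992]
 [-1.    -0.001 -0.   ]] [-0.48  0.2  -0.27  1.1  -0.    0.96]
```

View pics/w1.png

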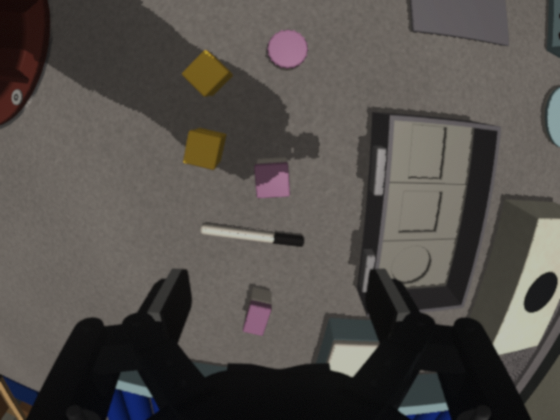

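The wrist view shows the square pot at (272,180), round at (287,49), oblong at (257,318), and the whole case rim at (370–497, 110–300).

Run:
```python
from h import *
import pickle
f,o=pickle.load(open("w1.pkl","rb"))
hsv=cv2.cvtColor(f["pixels"],cv2.COLOR_BGR2HSV);m=cv2.inRange(hsv,(138,40,60),(174,255,255))
k,l,st,c=cv2.connectedComponentsWithStats(m)
for i in range(1,k):
    if st[i,4]>100:
        P=[]
        for uv in np.argwhere(l==i)[:,::-1]:
            a,d=wray(f,o,uv);P.append((a+d*(44-a[2])/d[2])[:2])
        P=np.array(P,np.float32);print(c[i].round(1),st[i,4],P.mean(0).round(1),cv2.minAreaRect(P))
c1=cv2.resize(f["pixels"][100:315,355:505],None,fx=2.7,fy=2.7,interpolation=cv2.INTER_CUBIC)
c2=cv2.resize(f["pixels"][150:345,225:335],None,fx=2.97,fy=2.97,interpolation=cv2.INTER_CUBIC)
h=min(c1.shape[0],c2.shape[0]);cv2.imwrite("pics/w1c.png",cv2.convertScaleAbs(np.hstack([c1[:h],c2[:h]]),alpha=1.5))
```

```text
[287.1  48.7] 1279 [443.4 -16.7] ((443.2424011230469, -16.463973999023438), (39.3636474609375, 40.400848388671875), 7.378662586212158)
[271.8 180. ] 1190 [ 445.2 -152.6] ((445.2833251953125, -152.85446166992188), (36.244789123535156, 37.698707580566406), 10.69001579284668)
[256.6 318.1] 715 [ 447.5 -333.7] ((447.3400573730469, -333.9576416015625), (54.76618957519531, 28.95597267150879), 82.2371597290039)
```

View pics/w1c.png

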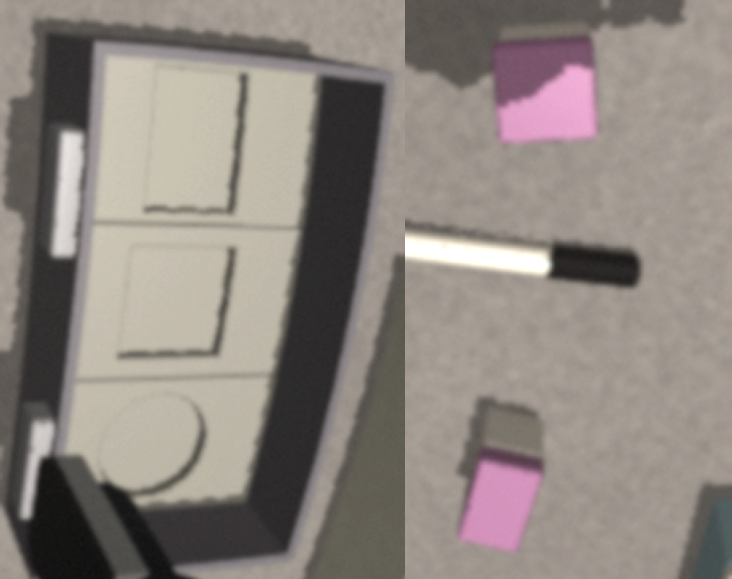

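Run:
```python
from h import *
from scipy.optimize import least_squares
import pickle
f,o=pickle.load(open("w1.pkl","rb"));T,S=pickle.load(open("ts0.pkl","rb"))
u=lambda c,s,of:(np.array(c,float)+.5)/s-.5+np.array(of)
ct=u([(66,94),(624,31),(685,345),(110,411)],5,(300,105))
cs=u([(630,408),(12,333),(140,40),(708,102)],5,(92,212))
cw=u([(391,71),(290,556),(96,42)],2.7,(355,100))
L=np.array([(70,119),(70,-119),(-70,-119),(-70,119)])
def W(v,z):
    c,s=np.cos(v[2]),np.sin(v[2]);return np.c_[L@np.array([[c,s],[-s,c]])+v[:2],np.full(4,z)]
ft=lambda v,z:(proj(T,W(v,z))-ct).ravel()
fs=lambda v,z:(proj(S,W(v,z))-cs).ravel()
fw=lambda v,z:(wproj(f,o,W(v,z)[[0,1,3]])-cw).ravel()
for nm,fun in (("t",ft),("s",fs),("w",fw),("all",lambda v,z:np.r_[ft(v,z),fs(v,z),fw(v,z)])):
    r=least_squares(lambda v:fun(v,64),[630,-170,.1]);print(nm,r.x.round(3),np.abs(r.fun).max().round(2))
r=least_squares(lambda v:np.r_[ft(v[:3],v[3]),fs(v[:3],v[3]),fw(v[:3],v[3])],[630,-170,.1,60]);print(r.x.round(3))
```

```text
t [ 6.34506e+02 -1.75003e+02  1.25000e-01] 1.4
s [ 6.34236e+02 -1.71136e+02  1.31000e-01] 0.78
w [ 6.34127e+02 -1.75079e+02  1.29000e-01] 1.81
all [ 6.34012e+02 -1.74147e+02  1.28000e-01] 2.18
[ 6.34525e+02 -1.74575e+02  1.26000e-01  6.12180e+01]
```

Run:
```python
from h import *
import pickle
f,o=pickle.load(open("w1.pkl","rb"));T,S=pickle.load(open("ts0.pkl","rb"))
x,y,a=634.2,-174,.128;R=np.array([[np.cos(a),-np.sin(a)],[np.sin(a),np.cos(a)]])
def sq(hx,hy,off,z,ox=0):
    return np.c_[np.array([(ox+hx,off+hy),(ox+hx,off-hy),(ox-hx,off-hy),(ox-hx,off+hy)])@R.T+[x,y],np.full(4,z)]
th=np.linspace(0,2*np.pi,40)
sh=[sq(27,27,0,15),sq(23,32,76,15),np.c_[np.c_[29*np.cos(th),29*np.sin(th)-76]@R.T+[x,y],np.full(40,15)],sq(70,119,0,64),sq(65,114,0,64)]
def dr(img,pr,off,sz,s):
    c=cv2.resize(img[off[1]:off[1]+sz[1],off[0]:off[0]+sz[0]],None,fx=s,fy=s)
    c=cv2.convertScaleAbs(c,alpha=1.4)
    for P in sh:
        q=((pr(P)-off+.5)*s).astype(int);cv2.polylines(c,[q.reshape(-1,1,2)],True,(0,0,255),1)
    return c
A=dr(T["pixels"],lambda P:proj(T,P),(300,105),(145,95),2.7);B=dr(S["pixels"],lambda P:proj(S,P),(92,212),(150,100),2.7);C=dr(f["pixels"],lambda P:wproj(f,o,P),(355,100),(150,210),2.6)
h=A.shape[0]+B.shape[0];out=np.zeros((max(h,C.shape[0]),800,3),np.uint8)
out[:A.shape[0],:A.shape[1]]=A;out[A.shape[0]:h,:B.shape[1]]=B;w=800-410;out[:C.shape[0],410:410+min(w,C.shape[1])]=C[:,:w]
cv2.imwrite("pics/ov.png",out[:600])
```

```text
(no output)
```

View pics/ov.png

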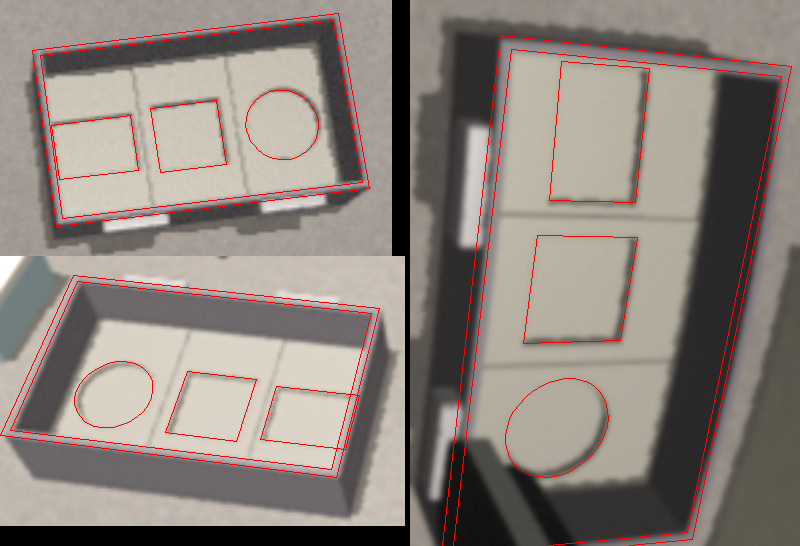

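The overlay matches the rim and all three recesses in all three views: case at (634, -174), yaw 0.128. Now I'll grasp the square pot.

Emit:
carry_out(
  plan=[
    [[-0.035, -0.005, 0, 0, 0, 0.035, -0.4], [0, 0, -0.25, 0, 0, 0, -0.4], [0, 0, -0.25, 0, 0, 0, -0.4], [0, 0, -0.25, 0, 0, 0, -0.4], [0, 0, 0, 0, 0, 0, -0.4]],
  ],
)

```text
time: 2.17
tcp_pos: [442.2, -152.4, 79.1]
eef_rot: [[-0.006, 0.984, 0.181], [0.003, 0.181, -0.984], [-1.0, -0.005, -0.004]]
ft_force: [-0.6, -0.8, 0.2]
opening: 0.702
```

```bash
cat > w.py <<'E'
from h import *
import pickle,sys
o=manip.get_obs();f=manip.grab_frame("wrist");pickle.dump((f,o),open(f"{sys.argv[1]}.pkl","wb"))
print(round(o["time"],2),o["tcp_pos"].round(1),"yaw",np.degrees(np.arctan2(o["eef_rot"][1,1],o["eef_rot"][0,1])).round(2),o["ft_force"].round(1),round(o["opening"],3))
cv2.imwrite(f"pics/{sys.argv[1]}.png",f["pixels"])
hsv=cv2.cvtColor(f["pixels"],cv2.COLOR_BGR2HSV);m=cv2.inRange(hsv,(138,40,50),(174,255,255))
z=float(sys.argv[2]) if len(sys.argv)>2 else 44
k,l,st,c=cv2.connectedComponentsWithStats(m)
for i in range(1,k):
    if st[i,4]>150:
        P=[]
        for uv in np.argwhere(l==i)[:,::-1]:
            a,d=wray(f,o,uv);P.append((a+d*(z-a[2])/d[2])[:2])
        P=np.array(P,np.float32);r=cv2.minAreaRect(P);print(c[i].round(1),st[i,4],P.mean(0).round(1),[np.round(q,1) for q in r])
E
python3 w.py w2
```

```text
2.17 [ 442.2 -152.4   79.1] yaw 10.4 [-0.6 -0.8  0.2] 0.702
[325.4  21.2] 3036 [443.7 -22. ] [array([444.6, -23.4]), array([40.5, 28.7]), np.float64(13.8)]
[283.4 241.2] 3382 [ 444.6 -150.7] [array([ 444.8, -151.5]), array([35.3, 38.7]), np.float64(11.6)]
```

View pics/w2.png

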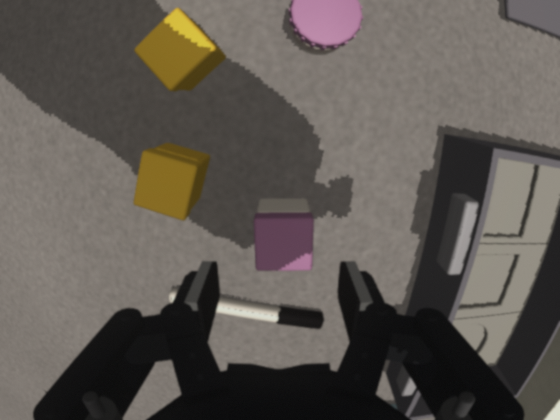

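The fingers straddle the square pot's cap, at (283,241). I'll descend and grip.

Emit:
carry_out(
  plan=[
    [[0.01, 0, -0.17, 0, 0, 0, -0.4], [0, 0, -0.1, 0, 0, 0, -0.4], [0, 0, -0.06, 0, 0, 0, -0.4], [0, 0, 0, 0, 0, 0, -0.4], [0, 0, 0, 0, 0, 0, 1], [0, 0, 0, 0, 0, 0, 1], [0, 0, 0, 0, 0, 0, 1], [0, 0, 0, 0, 0, 0, 1], [0, 0, 0, 0, 0, 0, 1]],
  ],
)

```text
time: 3.35
tcp_pos: [448.3, -153.1, 16.6]
eef_rot: [[0.002, 0.983, 0.184], [-0.001, 0.184, -0.983], [-1.0, 0.001, 0.001]]
ft_force: [-1.2, 0.6, 8.0]
opening: 0.413
```

```bash
python3 w.py w3
```

```text
3.35 [ 448.3 -153.1   16.6] yaw 10.58 [-1.2  0.6  8. ] 0.413
[335.2   7.9] 1275 [445.9 -33.8] [array([446.9, -34.6]), array([31. ,  8.8]), np.float64(15.0)]
[278.2 294.8] 6181 [ 447.  -148.1] [array([ 447.4, -149.4]), array([35.7, 40.1]), np.float64(10.4)]
```

View pics/w3.png

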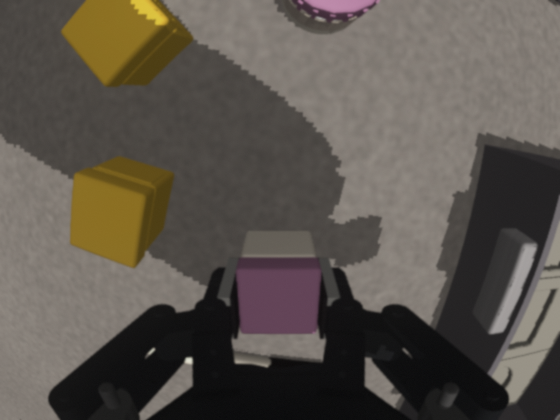

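Gripped at 35 mm opening, with the cap centred between the pads. I'll lift it and carry it over the square recess.

Emit:
carry_out(
  plan=[
    [[0, 0, 0.15, 0, 0, 0, 1], [0, 0, 0.25, 0, 0, 0, 1], [0, 0, 0.1, 0, 0, -0.036, 1], [0.15, -0.016, 0, 0, 0, 0, 1], [0.23, -0.026, 0, 0, 0, 0, 1], [0.23, -0.026, 0, 0, 0, 0, 1], [0.2, -0.026, 0, 0, 0, 0, 1], [0.12, -0.01, 0, 0, 0, 0, 1], [0, 0, 0, 0, 0, 0, 1], [0, 0, 0, 0, 0, 0, 1]],
  ],
)

```text
time: 4.65
tcp_pos: [632.7, -173.2, 115.4]
eef_rot: [[-0.001, 0.992, 0.128], [0.0, 0.128, -0.992], [-1.0, -0.001, -0.0]]
ft_force: [-0.1, 0.0, -1.1]
opening: 0.407
```

```bash
python3 w.py w4 140
```

```text
4.65 [ 632.7 -173.2  115.4] yaw 7.35 [-0.1  0.  -1.1] 0.407
[60.8  9.3] 794 [526.9 -55.5] [array([526.2, -56.1]), array([ 9.9, 25.7]), np.float64(82.3)]
[278.2 295.3] 6249 [ 632.1 -170.4] [array([ 632.2, -171.8]), array([36.1, 41.8]), np.float64(7.5)]
[ 84. 338.] 872 [ 528.8 -220.8] [array([ 528.8, -222.5]), array([32.7, 17.9]), np.float64(81.8)]
```

View pics/w4.png

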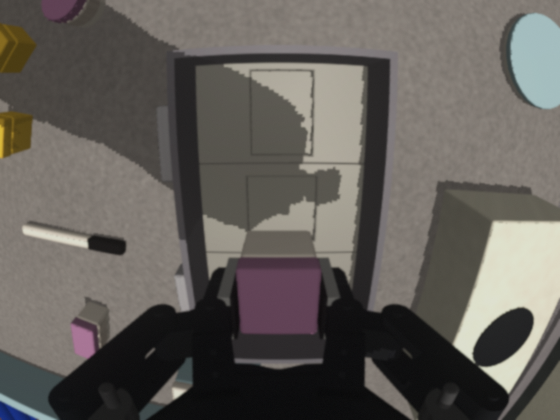

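It's upright and centred over the square recess. Descending and releasing.

Emit:
carry_out(
  plan=[
    [[0.005, -0.004, -0.2, 0, 0, 0, 1], [0, 0, -0.15, 0, 0, 0, 1], [0, 0, -0.06, 0, 0, 0, 1], [0, 0, -0.035, 0, 0, 0, 1], [0, 0, 0, 0, 0, 0, 1], [0, 0, 0, 0, 0, 0, 1]],
  ],
)

```text
time: 5.45
tcp_pos: [635.2, -174.4, 27.4]
eef_rot: [[0.002, 0.992, 0.128], [-0.001, 0.128, -0.992], [-1.0, 0.001, 0.001]]
ft_force: [0.3, -0.7, -1.5]
opening: 0.409
```

```bash
python3 w.py w5 53
```

```text
5.45 [ 635.2 -174.4   27.4] yaw 7.34 [ 0.3 -0.7 -1.5] 0.409
[278.1 294.6] 6160 [ 634.4 -170.6] [array([ 634.5, -172. ]), array([36.2, 40.3]), np.float64(7.9)]
[ 40.  395.4] 873 [ 466.4 -307.1] [array([ 466.1, -308.7]), array([64. , 30.9]), np.float64(75.6)]
```

Emit:
carry_out(
  plan=[
    [[0, 0, -0.008, 0, 0, 0, 1], [0, 0, 0, 0, 0, 0, 1], [0, 0, 0, 0, 0, 0, -0.3], [0, 0, 0, 0, 0, 0, -0.3], [0, 0, 0, 0, 0, 0, -0.3], [0, 0, 0.05, 0, 0, 0, -0.3], [0, 0, 0.25, 0, 0, 0, -0.3], [0, 0, 0.25, 0, 0, 0, -0.3], [0, 0, 0.25, 0, 0, 0, -0.3], [0, 0, 0, 0, 0, 0, -0.3]],
  ],
)

```text
time: 6.75
tcp_pos: [637.0, -175.1, 190.1]
eef_rot: [[0.008, 0.992, 0.128], [-0.003, 0.128, -0.992], [-1.0, 0.007, 0.004]]
ft_force: [0.0, 0.9, -0.6]
opening: 0.65
```

```bash
python3 w.py w6 53
```

```text
6.75 [ 637.  -175.1  190.1] yaw 7.35 [ 0.   0.9 -0.6] 0.65
[100.5  14.4] 1048 [453.3 -22. ] [array([452.8, -23.4]), array([31.9, 43.5]), np.float64(84.8)]
[274.8 190.4] 1568 [ 634.5 -172.9] [array([ 634.8, -173.1]), array([35.9, 36.4]), np.float64(7.1)]
[107.2 298.9] 770 [ 457.  -324.9] [array([ 456.3, -326.1]), array([54.8, 29.9]), np.float64(81.8)]
```

View pics/w6.png

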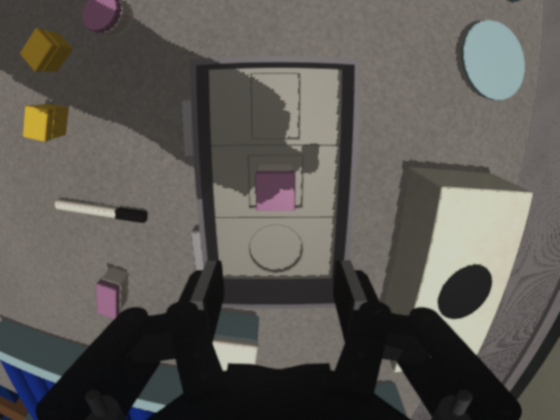

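The square pot is seated within 2 mm of its recess centre. On to the oblong pot.

Emit:
carry_out(
  plan=[
    [[-0.15, -0.13, 0, 0, 0, -0.042, -0.3], [-0.2, -0.165, 0, 0, 0, -0.042, -0.3], [-0.2, -0.17, 0, 0, 0, -0.042, -0.3], [-0.2, -0.17, 0, 0, 0, -0.042, -0.3], [-0.2, -0.17, 0, 0, 0, 0, -0.3], [0, 0, -0.25, 0, 0, 0, -0.3], [0, 0, -0.15, 0, 0, 0, -0.3], [0, 0, 0, 0, 0, 0, -0.3], [0, 0, 0, 0, 0, 0, -0.3]],
  ],
)

```text
time: 7.92
tcp_pos: [444.8, -335.2, 105.3]
eef_rot: [[0.0, 0.991, -0.135], [-0.0, -0.135, -0.991], [-1.0, 0.0, 0.0]]
ft_force: [0.2, -0.5, 0.5]
opening: 0.655
```

```bash
python3 w.py w7 44
```

```text
7.92 [ 444.8 -335.2  105.3] yaw -7.76 [ 0.2 -0.5  0.5] 0.655
[511.7   4.9] 407 [ 638.9 -188.7] [array([ 639. , -188.8]), array([45.7,  8.2]), np.float64(8.1)]
[283.3 225.8] 2779 [ 448.  -335.6] [array([ 448.1, -336.5]), array([50.1, 27.8]), np.float64(81.8)]
[405.6 406.5] 288 [ 553.1 -569.8] [array([ 552.8, -575.3]), array([21.9, 46.7]), np.float64(8.2)]
```

View pics/w7.png

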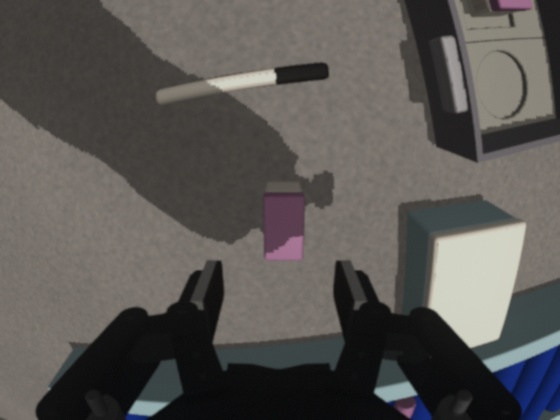

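The oblong cap is at (283,226) px, which is (448, -337), with long axis at 82°; it's aligned with the jaws. Grasping it.

Emit:
carry_out(
  plan=[
    [[0.015, -0.01, -0.2, 0, 0, 0, -0.3], [0, 0, -0.15, 0, 0, 0, -0.3], [0, 0, -0.07, 0, 0, 0, -0.3], [0, 0, -0.025, 0, 0, 0, -0.3], [0, 0, 0, 0, 0, 0, -0.3], [0, 0, 0, 0, 0, 0, 1], [0, 0, 0, 0, 0, 0, 1], [0, 0, 0, 0, 0, 0, 1], [0, 0, 0, 0, 0, 0, 1], [0, 0, 0, 0, 0, 0, 1], [0, 0, 0, 0, 0, 0, 1]],
  ],
)

```text
time: 9.35
tcp_pos: [448.1, -337.7, 16.8]
eef_rot: [[0.001, 0.991, -0.135], [-0.001, -0.135, -0.991], [-1.0, 0.001, 0.001]]
ft_force: [-1.1, 1.3, 7.0]
opening: 0.314
```

```bash
python3 w.py w8 44
```

```text
9.35 [ 448.1 -337.7   16.8] yaw -7.78 [-1.1  1.3  7. ] 0.314
[278.2 293.7] 6139 [ 448.5 -332.5] [array([ 448.3, -334.8]), array([51.4, 27.7]), np.float64(82.1)]
```

View pics/w8.png

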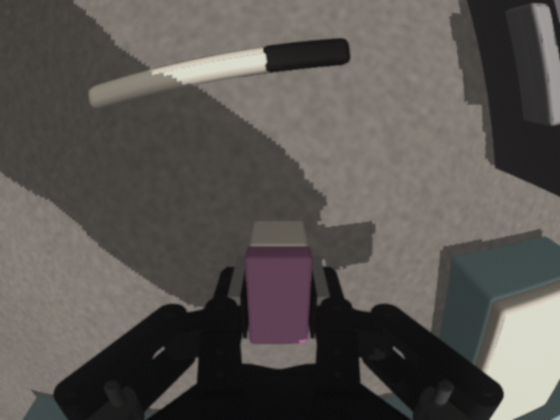

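Emit:
carry_out(
  plan=[
    [[0, 0, 0.15, 0, 0, 0, 1], [0, 0, 0.25, 0, 0, 0, 1], [0, 0, 0.12, 0, 0, 0, 1], [0.1, 0.136, 0, 0, 0, 0.028, 1], [0.16, 0.21, 0, 0, 0, 0.028, 1], [0.16, 0.22, 0, 0, 0, 0.028, 1], [0.16, 0.22, 0, 0, 0, 0.028, 1], [0.16, 0.22, 0, 0, 0, 0.028, 1], [0.142, 0.19, 0, 0, 0, 0.028, 1], [0, 0, 0, 0, 0, 0, 1], [0, 0, 0, 0, 0, 0, 1]],
  ],
)

```text
time: 10.78
tcp_pos: [623.6, -98.0, 119.7]
eef_rot: [[-0.001, 0.992, 0.128], [-0.0, 0.128, -0.992], [-1.0, -0.001, 0.0]]
ft_force: [-0.0, -0.4, -0.7]
opening: 0.315
```

```bash
python3 w.py w9 150
```

```text
10.78 [623.6 -98.  119.7] yaw 7.35 [-0.  -0.4 -0.7] 0.315
[64.6 88.8] 1846 [528.9 -14.9] [array([528.7, -14.7]), array([23. , 20.6]), np.float64(3.4)]
[278.2 293.8] 6106 [622.4 -90.8] [array([622.7, -93.1]), array([26.6, 49.6]), np.float64(7.1)]
```

View pics/w9.png

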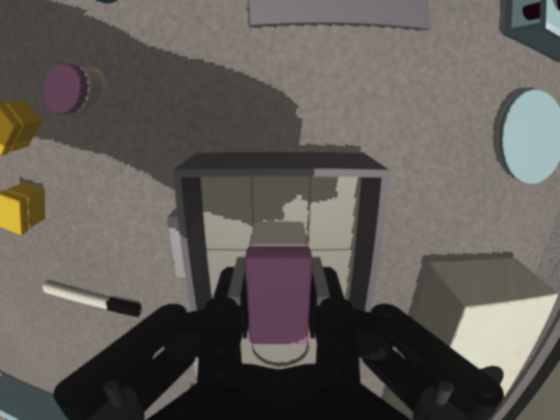

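Emit:
carry_out(
  plan=[
    [[0.004, -0.003, -0.2, 0, 0, 0, 1], [0, 0, -0.17, 0, 0, 0, 1], [0, 0, -0.06, 0, 0, 0, 1], [0, 0, -0.035, 0, 0, 0, 1], [0, 0, 0, 0, 0, 0, 1], [0, 0, 0, 0, 0, 0, 1]],
  ],
)

```text
time: 11.58
tcp_pos: [625.5, -98.9, 27.9]
eef_rot: [[0.002, 0.992, 0.128], [-0.0, 0.128, -0.992], [-1.0, 0.002, 0.001]]
ft_force: [-0.1, -0.4, -0.6]
opening: 0.318
```

Emit:
carry_out(
  plan=[
    [[0, 0, -0.01, 0, 0, 0, 1], [0, 0, 0, 0, 0, 0, 1], [0, 0, 0, 0, 0, 0, -0.3], [0, 0, 0, 0, 0, 0, -0.3], [0, 0, 0, 0, 0, 0, -0.3], [0, 0, 0.05, 0, 0, 0, -0.3], [0, 0, 0.25, 0, 0, 0, -0.3], [0, 0, 0.25, 0, 0, 0, -0.3], [0, 0, 0.25, 0, 0, 0, -0.3], [0, 0, 0, 0, 0, 0, -0.3]],
  ],
)

```text
time: 12.82
tcp_pos: [627.3, -99.2, 189.9]
eef_rot: [[0.008, 0.992, 0.128], [-0.002, 0.128, -0.992], [-1.0, 0.008, 0.003]]
ft_force: [-0.5, 0.3, -2.0]
opening: 0.65
```

```bash
python3 w.py w10 53
```

```text
12.82 [627.3 -99.2 189.9] yaw 7.35 [-0.5  0.3 -2. ] 0.65
[533.3   7.2] 270 [869.9 144.4] [array([867.4, 141.2]), array([43.8, 20.2]), np.float64(24.2)]
[100.7  86.4] 1263 [452.6 -15.5] [array([452.4, -15.5]), array([42.6, 38.8]), np.float64(1.1)]
[275.1 191.4] 1599 [625.1 -97.8] [array([625.2, -98.2]), array([27.5, 47.8]), np.float64(6.7)]
[275.3 264. ] 1262 [ 634.3 -171. ] [array([ 634.2, -171.4]), array([35.8, 38.4]), np.float64(7.1)]
```

View pics/w10.png

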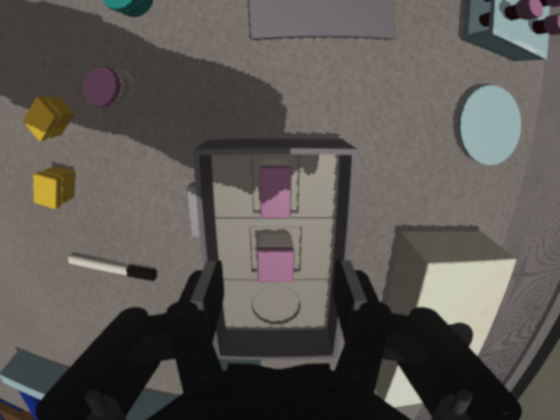

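The oblong pot is seated on its recess centre. Now the round pot, at (101,86) px here; the turquoise one at (128,3) I'll avoid.

Emit:
carry_out(
  plan=[
    [[-0.15, 0.07, 0, 0, 0, 0, -0.4], [-0.25, 0.11, 0, 0, 0, 0, -0.4], [-0.25, 0.115, 0, 0, 0, 0, -0.4], [-0.25, 0.115, 0, 0, 0, 0, -0.4], [-0.02, 0.005, 0, 0, 0, 0, -0.4], [0, 0, -0.25, 0, 0, 0, -0.4], [0, 0, -0.15, 0, 0, 0, -0.4], [0, 0, 0, 0, 0, 0, -0.4], [0, 0, 0, 0, 0, 0, -0.4]],
  ],
)

```text
time: 14.0
tcp_pos: [441.5, -15.8, 105.3]
eef_rot: [[0.0, 0.992, 0.128], [-0.0, 0.128, -0.992], [-1.0, 0.0, 0.0]]
ft_force: [0.3, 0.8, -0.2]
opening: 0.7
```

```bash
python3 w.py w11 44
```

```text
14.0 [441.5 -15.8 105.3] yaw 7.33 [ 0.3  0.8 -0.2] 0.7
[281.1 222.5] 2693 [442.8 -13. ] [array([442.8, -13.2]), array([39.2, 42.1]), np.float64(7.2)]
[468.7 324.2] 730 [629.7 -94.4] [array([ 627.7, -101.4]), array([36.5, 47.4]), np.float64(7.4)]
```

View pics/w11.png

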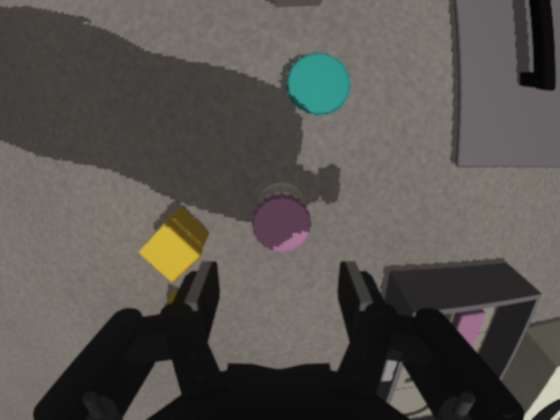

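The round pot is at (281,222) px, which is (443, -14). The yellow cube at (172,245) is near the left finger, so I'll narrow the opening and descend.

Emit:
carry_out(
  plan=[
    [[0.008, 0.008, -0.1, 0, 0, 0, -0.2], [0, 0, -0.2, 0, 0, 0, -0.2], [0, 0, -0.1, 0, 0, 0, -0.2], [0, 0, -0.045, 0, 0, 0, -0.2], [0, 0, 0, 0, 0, 0, -0.2], [0, 0, 0, 0, 0, 0, 1], [0, 0, 0, 0, 0, 0, 1], [0, 0, 0, 0, 0, 0, 1], [0, 0, 0, 0, 0, 0, 1], [0, 0, 0, 0, 0, 0, 1]],
  ],
)

```text
time: 15.3
tcp_pos: [443.2, -14.1, 16.9]
eef_rot: [[0.002, 0.992, 0.128], [-0.0, 0.128, -0.992], [-1.0, 0.002, 0.001]]
ft_force: [-0.9, -0.6, 6.6]
opening: 0.451
```

```bash
python3 w.py w12 44
```

```text
15.3 [443.2 -14.1  16.9] yaw 7.34 [-0.9 -0.6  6.6] 0.451
[278.1 296.3] 5980 [442.3 -10.1] [array([442.1, -11. ]), array([38. , 44.4]), np.float64(11.1)]
[515.8 402.1] 464 [ 644.1 -108.5] [array([ 641.3, -113.3]), array([28.3, 46.9]), np.float64(7.7)]
```

View pics/w12.png

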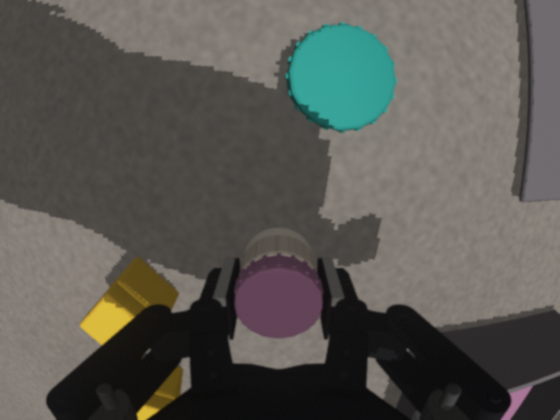

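Emit:
carry_out(
  plan=[
    [[0, 0, 0.15, 0, 0, 0, 1], [0, 0, 0.25, 0, 0, 0, 1], [0, 0, 0.12, 0, 0, 0, 1], [0.12, -0.137, 0, 0, 0, 0, 1], [0.18, -0.21, 0, 0, 0, 0, 1], [0.18, -0.21, 0, 0, 0, 0, 1], [0.18, -0.21, 0, 0, 0, 0, 1], [0.18, -0.21, 0, 0, 0, 0, 1], [0.16, -0.2, 0, 0, 0, 0, 1], [0, 0, 0, 0, 0, 0, 1], [0, 0, 0, 0, 0, 0, 1]],
  ],
)

```text
time: 16.73
tcp_pos: [642.0, -249.1, 119.9]
eef_rot: [[-0.0, 0.992, 0.128], [0.0, 0.128, -0.992], [-1.0, -0.0, -0.0]]
ft_force: [0.2, -0.3, 0.0]
opening: 0.446
```

```bash
python3 w.py w13 150
```

```text
16.73 [ 642.  -249.1  119.9] yaw 7.33 [ 0.2 -0.3  0. ] 0.446
[282.5  18.3] 1657 [ 628.9 -137.5] [array([ 628.9, -137.5]), array([14.4, 13.6]), np.float64(7.4)]
[282.2 113.2] 3044 [ 633.  -170.4] [array([ 633.1, -170.5]), array([18.7, 19. ]), np.float64(7.1)]
[278.2 296.2] 5962 [ 640.9 -243. ] [array([ 640.8, -243.9]), array([36.9, 43.2]), np.float64(11.1)]
[ 18.9 394. ] 220 [ 450.8 -386.7] [array([ 448.2, -391.1]), array([49.8, 13.4]), np.float64(63.2)]
```

View pics/w13.png

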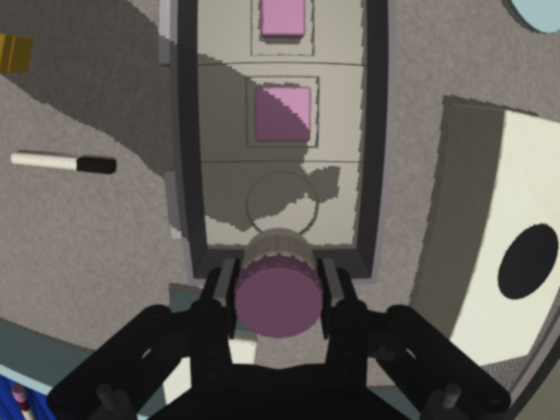

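Run:
```python
from h import *
import pickle;T,S=pickle.load(open("ts0.pkl","rb"))
c=np.hstack([cv2.resize(T["pixels"][140:205,450:530],None,fx=5,fy=5),cv2.resize(S["pixels"][190:255,30:110],None,fx=5,fy=5)])
cv2.imwrite("pics/box.png",c)
```

```text
(no output)
```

View pics/box.png

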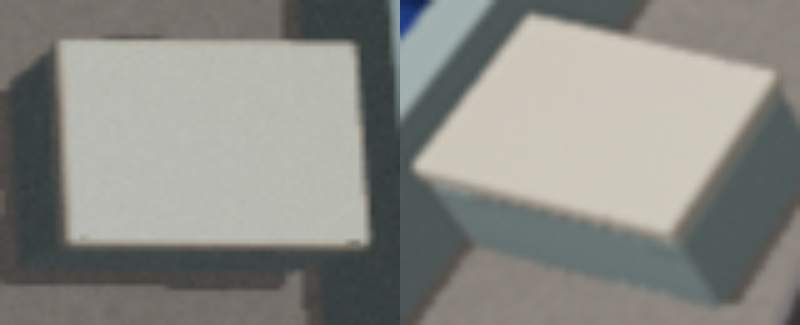

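Run:
```python
from h import *
import pickle;T,S=pickle.load(open("ts0.pkl","rb"))
for a,b in (((57,41),(275,236)),((66,243),(375,72)),((355,41),(15,168)),((370,243),(130,13))):
    print(tri(T,np.array(a)/5+(450,140),S,np.array(b)/5+(30,190)))
```

```text
(array([ 635.64039214, -353.52132133,   56.64299907]), np.float64(6.91895434043405))
(array([ 550.43957058, -352.90509971,   59.53568843]), np.float64(3.981306830439169))
(array([ 634.72186497, -473.06441995,   60.39594275]), np.float64(6.8486258098639565))
(array([ 549.92789618, -471.85775349,   62.52522331]), np.float64(6.227331442450472))
```

The box is 60 mm high and lies beyond y = -353, so it's clear. Descending.

Emit:
carry_out(
  plan=[
    [[0.008, -0.002, -0.2, 0, 0, 0, 1], [0, 0, -0.17, 0, 0, 0, 1], [0, 0, -0.06, 0, 0, 0, 1], [0, 0, -0.035, 0, 0, 0, 1], [0, 0, 0, 0, 0, 0, 1], [0, 0, 0, 0, 0, 0, 1]],
  ],
)

```text
time: 17.52
tcp_pos: [644.6, -250.0, 28.0]
eef_rot: [[0.002, 0.992, 0.128], [-0.001, 0.128, -0.992], [-1.0, 0.002, 0.001]]
ft_force: [0.1, -0.1, 0.1]
opening: 0.452
```

Emit:
carry_out(
  plan=[
    [[0, 0, -0.01, 0, 0, 0, 1], [0, 0, 0, 0, 0, 0, 1], [0, 0, 0, 0, 0, 0, -0.3], [0, 0, 0, 0, 0, 0, -0.3], [0, 0, 0, 0, 0, 0, -0.3], [0, 0, 0.05, 0, 0, 0, -0.3], [0, 0, 0.25, 0, 0, 0, -0.3], [0, 0, 0.25, 0, 0, 0, -0.3], [0, 0, 0.25, 0, 0, 0, -0.3], [0, 0, 0, 0, 0, 0, -0.3]],
  ],
)

```text
time: 18.77
tcp_pos: [646.3, -250.9, 190.4]
eef_rot: [[0.008, 0.992, 0.128], [-0.004, 0.128, -0.992], [-1.0, 0.007, 0.005]]
ft_force: [0.8, -0.3, -0.8]
opening: 0.654
```

```bash
python3 w.py w14 53
```

```text
18.77 [ 646.3 -250.9  190.4] yaw 7.35 [ 0.8 -0.3 -0.8] 0.654
[275.4  23.9] 1638 [ 625.9 -103.8] [array([ 626. , -103.7]), array([27.6, 43.4]), np.float64(7.2)]
[275.4 105.7] 1732 [ 634.9 -174.5] [array([ 635. , -174.8]), array([34.9, 36.1]), np.float64(7.1)]
[275.4 191.6] 1557 [ 644.4 -249.9] [array([ 644.5, -250.2]), array([40.2, 40.3]), np.float64(51.7)]
[ 38.5 360.1] 186 [ 302.7 -568.1] [array([ 298.9, -577.6]), array([81. , 22.3]), np.float64(68.1)]
[167.6 392.9] 221 [ 529.9 -557.3] [array([ 530. , -561.6]), array([49.7, 20.4]), np.float64(83.8)]
```

View pics/w14.png

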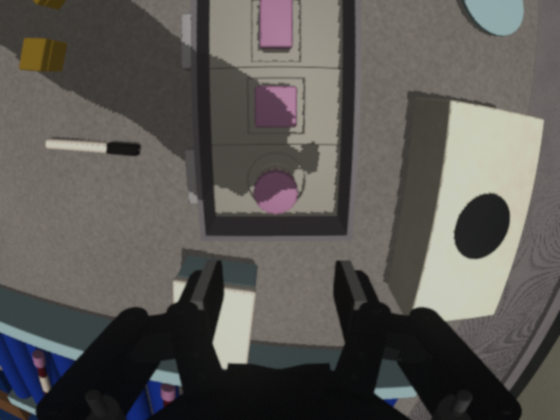

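All three pots are seated: oblong, square and round at (275,24), (275,106) and (275,192). Now the lid.

Emit:
carry_out(
  plan=[
    [[-0.005, 0.2, 0, 0, 0, 0, -0.3], [-0.008, 0.26, 0, 0, 0, 0.016, -0.3], [-0.008, 0.27, 0, 0, 0, 0.016, -0.3], [-0.008, 0.28, 0, 0, 0, 0, -0.3], [-0.008, 0.28, 0, 0, 0, 0, -0.3], [-0.008, 0.28, 0, 0, 0, 0, -0.3], [-0.008, 0.28, 0, 0, 0, 0, -0.3], [-0.008, 0.27, 0, 0, 0, 0, -0.3], [0, 0, -0.2, 0, 0, 0, -0.3], [0, 0, 0, 0, 0, 0, -0.3], [0, 0, 0, 0, 0, 0, -0.3]],
  ],
)

```text
time: 20.2
tcp_pos: [631.8, 173.6, 145.2]
eef_rot: [[-0.0, 0.984, 0.177], [-0.0, 0.177, -0.984], [-1.0, -0.0, 0.0]]
ft_force: [0.1, 0.6, 1.0]
opening: 0.651
```

```bash
python3 w.py w15 44
```

```text
20.2 [631.8 173.6 145.2] yaw 10.18 [0.1 0.6 1. ] 0.651
[548.1 142.9] 530 [878.1 284.3] [array([878.3, 283.6]), array([42.1, 23.9]), np.float64(9.6)]
[542.4 182.2] 725 [886.2 245.3] [array([890. , 244.9]), array([23.2, 65.7]), np.float64(86.9)]
[ 39.3 197.1] 1576 [403.7 143. ] [array([402.4, 142.5]), array([52.9, 44.1]), np.float64(11.1)]
[551.2 224.2] 397 [924.4 205.6] [array([928.1, 206.1]), array([23.3, 48.7]), np.float64(77.5)]
[513.4 253.7] 567 [880.8 165.7] [array([880.8, 166.2]), array([24.7, 50.5]), np.float64(66.1)]
[512.3 287.2] 1076 [904.6 126.2] [array([907.4, 125.1]), array([102.6,  37.4]), np.float64(0.2)]
[483.9 316.2] 506 [881.   86.4] [array([880.9,  85.5]), array([23.8, 54.9]), np.float64(59.9)]
[512.5 316.2] 477 [930.8  86.7] [array([931.1,  85.4]), array([25.4, 61. ]), np.float64(64.3)]
```

View pics/w15.png

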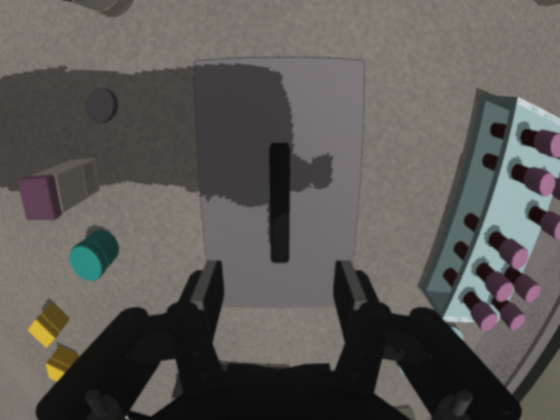

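The handle spans rows 143–262 at column 280, and the lid is nearly aligned with the jaws. Measuring it.

Run:
```python
from h import *
from scipy.optimize import least_squares
import pickle
f,o=pickle.load(open("w15.pkl","rb"))
g=cv2.cvtColor(f["pixels"],cv2.COLOR_BGR2GRAY)
m=np.zeros_like(g);m[135:270,260:300]=(g[135:270,260:300]<42)*255
k,l,st,c=cv2.connectedComponentsWithStats(m);i=1+np.argmax(st[1:,4]);print(st[i],c[i])
P=[]
for uv in np.argwhere(l==i)[:,::-1]:
    a,d=wray(f,o,uv);P.append((a+d*(45-a[2])/d[2])[:2])
print(cv2.minAreaRect(np.array(P,np.float32)))
cw=np.array([(363,60),(355.5,305),(208.5,307),(195,59.5)],float)
L=np.array([(73,122),(73,-122),(-73,-122),(-73,122)])
W=lambda v:np.c_[L@np.array([[np.cos(v[2]),np.sin(v[2])],[-np.sin(v[2]),np.cos(v[2])]])+v[:2],np.full(4,11.)]
r=least_squares(lambda v:(wproj(f,o,W(v))-cw).ravel(),[630,170,.18]);print(r.x,r.fun.round(1))
T,S=pickle.load(open("ts0.pkl","rb"))
u=lambda c,s,of:(np.array(c,float)+.5)/s-.5+np.array(of)
lt=u([(35,143),(680,33),(740,408),(83,518)],6,(148,110));ls=u([(700,430),(27,378),(60,32),(672,72)],5,(268,265))
for F,d in((T,lt),(S,ls)):
    print(least_squares(lambda v:(proj(F,W(v))-d).ravel(),[630,170,.18]).x)
cv2.imwrite("pics/w15c.png",cv2.convertScaleAbs(cv2.resize(f["pixels"][40:320,180:380],None,fx=2.1,fy=2.1,interpolation=cv2.INTER_CUBIC),alpha=2))
```

```text
[ 269  143   21  119 2282] [279.05170903 199.72217353]
((631.9427490234375, 175.20449829101562), (15.36609172821045, 98.77839660644531), 10.511208534240723)
[6.34002785e+02 1.72720380e+02 1.87352724e-01] [ 2.9 -1.9 -4.9  0.9  4.3  0.4 -2.2  0.3]
[6.33951275e+02 1.71903246e+02 1.76005421e-01]
[6.32533298e+02 1.74713637e+02 1.84142233e-01]
```

View pics/w15c.png

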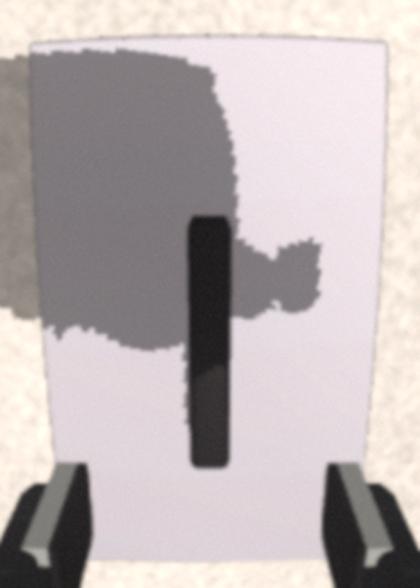

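Handle centre is (632, 175) at yaw 10.5°, and its measured 15.4 × 98.8 mm confirms the assumed height. Descending to grip it.

Emit:
carry_out(
  plan=[
    [[0.003, 0.005, -0.2, 0, 0, 0.002, -0.3], [0, 0, -0.2, 0, 0, 0, -0.3], [0, 0, -0.15, 0, 0, 0, -0.3], [0, 0, -0.06, 0, 0, 0, -0.3], [0, 0, -0.02, 0, 0, 0, -0.3], [0, 0, 0, 0, 0, 0, -0.3], [0, 0, 0, 0, 0, 0, 1], [0, 0, 0, 0, 0, 0, 1], [0, 0, 0, 0, 0, 0, 1], [0, 0, 0, 0, 0, 0, 1], [0, 0, 0, 0, 0, 0, 1], [0, 0, 0, 0, 0, 0, 1]],
  ],
)

```text
time: 21.75
tcp_pos: [632.8, 175.4, 19.6]
eef_rot: [[0.001, 0.984, 0.181], [0.0, 0.181, -0.984], [-1.0, 0.001, 0.0]]
ft_force: [-0.9, 0.9, 4.8]
opening: 0.176
```

```bash
python3 w.py w16 44
```

```text
21.75 [632.8 175.4  19.6] yaw 10.41 [-0.9  0.9  4.8] 0.176
[551.  412.1] 274 [931.9  53.4] [array([941.6,  50.2]), array([24.4, 70.5]), np.float64(67.6)]
```

View pics/w16.png

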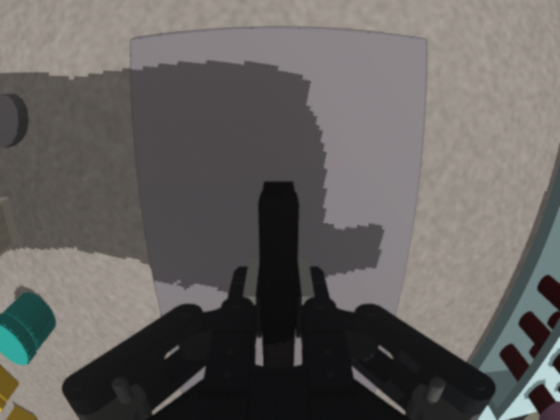

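Gripped at 15 mm. I'll lift the lid and carry it over the case.

Emit:
carry_out(
  plan=[
    [[0, 0, 0.1, 0, 0, 0, 1], [0, 0, 0.2, 0, 0, 0, 1], [0, 0, 0.2, 0, 0, 0, 1], [0, 0, 0.1, 0, 0, -0.017, 1], [0, -0.15, 0, 0, 0, -0.017, 1], [0.002, -0.25, 0, 0, 0, 0, 1], [0.002, -0.27, 0, 0, 0, 0, 1], [0.002, -0.27, 0, 0, 0, 0, 1], [0.002, -0.27, 0, 0, 0, 0, 1], [0, -0.25, 0, 0, 0, 0, 1], [0, -0.18, 0, 0, 0, 0, 1], [0, -0.1, 0, 0, 0, 0, 1]],
  ],
)

```text
time: 23.3
tcp_pos: [633.5, -174.5, 138.3]
eef_rot: [[-0.001, 0.992, 0.126], [0.0, 0.126, -0.992], [-1.0, -0.001, -0.0]]
ft_force: [-0.6, 0.6, -2.6]
opening: 0.175
```

Emit:
carry_out(
  plan=[
    [[0, 0, 0, 0, 0, 0, 1], [0, 0, 0, 0, 0, 0, 1]],
  ],
)

```text
time: 23.55
tcp_pos: [633.8, -171.5, 138.5]
eef_rot: [[-0.001, 0.992, 0.129], [0.001, 0.129, -0.992], [-1.0, -0.0, -0.001]]
ft_force: [0.7, 1.0, -2.8]
opening: 0.178
```

```bash
python3 w.py w17 44
python3 - <<'E'
from h import *
import pickle
T=manip.grab_frame("top");S=manip.grab_frame("scene");pickle.dump((T,S),open("ts1.pkl","wb"))
cv2.imwrite("pics/top1.png",cv2.convertScaleAbs(cv2.resize(T["pixels"][80:215,270:470],None,fx=4,fy=4,interpolation=cv2.INTER_CUBIC),alpha=1.6))
cv2.imwrite("pics/scene1.png",cv2.convertScaleAbs(cv2.resize(S["pixels"][150:340,50:310],None,fx=3,fy=3,interpolation=cv2.INTER_CUBIC),alpha=1.5))
E
```

```text
23.55 [ 633.8 -171.5  138.5] yaw 7.39 [ 0.7  1.  -2.8] 0.178
```

View pics/w17.png

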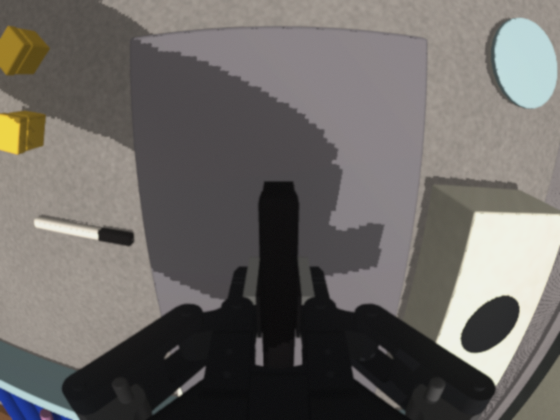

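View pics/top1.png

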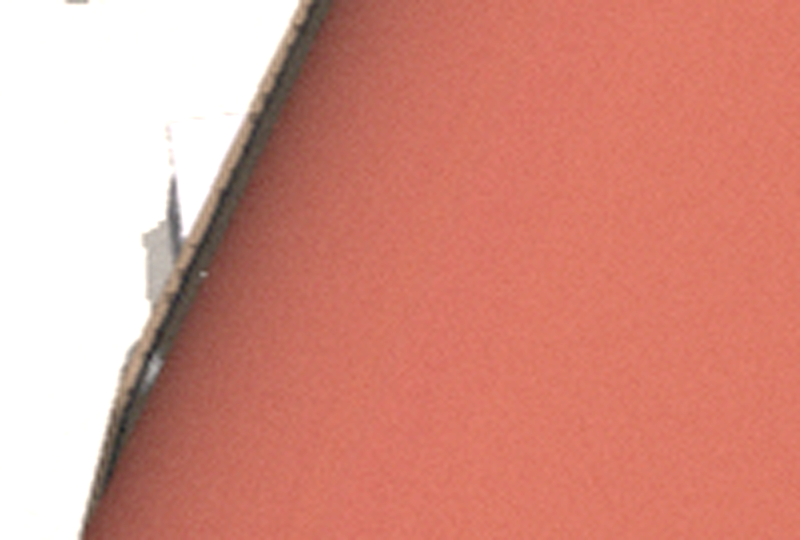

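View pics/scene1.png

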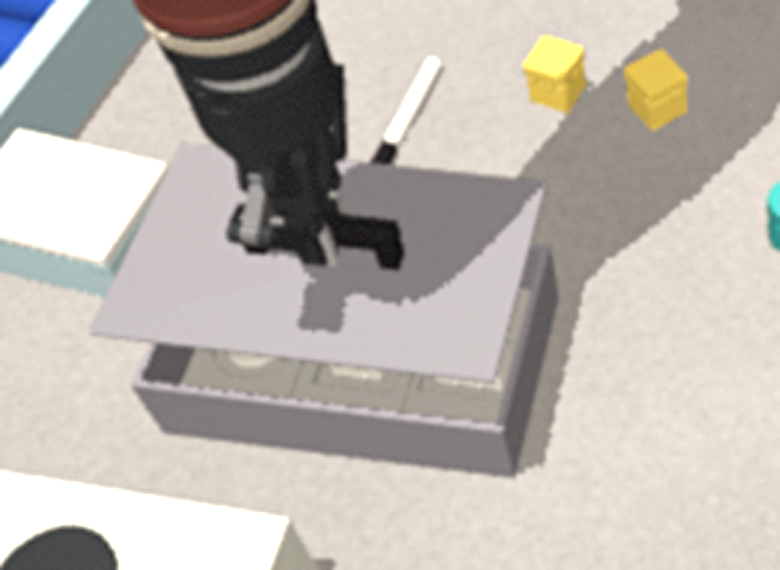

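The lid is held level over the case, with the same in-hand view as at the grasp. I'll check its centre from the wrist and scene corners.

Run:
```python
from h import *
from scipy.optimize import least_squares
import pickle
f,o=pickle.load(open("w17.pkl","rb"));T,S=pickle.load(open("ts1.pkl","rb"))
print("scene est needs z"); 
d=(np.array([(497,378),(92,333),(182,143),(545,182)],float)+.5)/3-.5+(50,150)
L=np.array([(73,122),(73,-122),(-73,-122),(-73,122)])
W=lambda v,z:np.c_[L@np.array([[np.cos(v[2]),np.sin(v[2])],[-np.sin(v[2]),np.cos(v[2])]])+v[:2],np.full(4,z)]
for z in(127,130,133):
    r=least_squares(lambda v:(proj(S,W(v,z))-d).ravel(),[630,-170,.1]);print(z,r.x.round(3),r.fun.round(2))
r=least_squares(lambda v:(proj(S,W(v[:3],v[3]))-d).ravel(),[630,-170,.1,130]);print(r.x.round(3),r.fun.round(2))
cw=np.array([(427.5,39.5),(130.5,39)])
for z in (128,130):
    P=[]
    for c in cw:
        a,dd=wray(f,o,c);P.append((a+dd*(z-a[2])/dd[2])[:2])
    P=np.array(P);e=P[0]-P[1];a=np.arctan2(e[1],e[0]);m=P.mean(0);print(z,np.linalg.norm(e),a,m-122*np.array([-np.sin(a),np.cos(a)]))
```

```text
scene est needs z
127 [ 6.31046e+02 -1.71264e+02  1.34000e-01] [-0.02  0.53 -0.76  0.06 -0.35 -0.1   1.18 -0.92]
130 [ 6.32680e+02 -1.69772e+02  1.33000e-01] [ 0.2   0.69 -1.13  0.07 -0.53 -0.34  1.5  -1.05]
133 [ 6.34313e+02 -1.68280e+02  1.33000e-01] [ 0.43  0.85 -1.5   0.09 -0.7  -0.57  1.82 -1.19]
[ 6.27294e+02 -1.74690e+02  1.35000e-01  1.20119e+02] [-0.53  0.17  0.08  0.01  0.04  0.43  0.46 -0.61]
128 144.61328304827416 0.12682849237617802 [ 634.36223868 -175.44237228]
130 142.70909677905772 0.12682849237617808 [ 634.41322387 -175.88303502]
```

Both views put the lid within about 2 mm of the case centre and aligned in yaw. Lowering.

Emit:
carry_out(
  plan=[
    [[0, -0.002, -0.12, 0, 0, 0, 1], [0, 0, -0.08, 0, 0, 0, 1], [0, 0, -0.05, 0, 0, 0, 1], [0, 0, -0.03, 0, 0, 0, 1], [0, 0, -0.015, 0, 0, 0, 1], [0, 0, 0, 0, 0, 0, 1], [0, 0, 0, 0, 0, 0, 1]],
  ],
)

```text
time: 24.58
tcp_pos: [634.2, -173.3, 80.2]
eef_rot: [[0.001, 0.992, 0.128], [-0.0, 0.128, -0.992], [-1.0, 0.001, 0.0]]
ft_force: [0.4, 0.4, -2.0]
opening: 0.176
```

Emit:
carry_out(
  plan=[
    [[0, 0, -0.008, 0, 0, 0, 1], [0, 0, -0.007, 0, 0, 0, 1], [0, 0, 0, 0, 0, 0, 1], [0, 0, 0, 0, 0, 0, 1]],
  ],
)

```text
time: 25.08
tcp_pos: [634.1, -173.3, 77.6]
eef_rot: [[0.001, 0.992, 0.128], [-0.0, 0.128, -0.992], [-1.0, 0.001, 0.0]]
ft_force: [-2.5, 0.7, 6.2]
opening: 0.174
```

```bash
python3 w.py w18 44
python3 - <<'E'
from h import *
S=manip.grab_frame("scene")
cv2.imwrite("pics/scene2.png",cv2.convertScaleAbs(cv2.resize(S["pixels"][150:340,50:310],None,fx=3,fy=3,interpolation=cv2.INTER_CUBIC),alpha=1.5))
E
```

```text
25.07 [ 634.1 -173.3   77.6] yaw 7.34 [-2.5  0.7  6.2] 0.174
```

View pics/scene2.png

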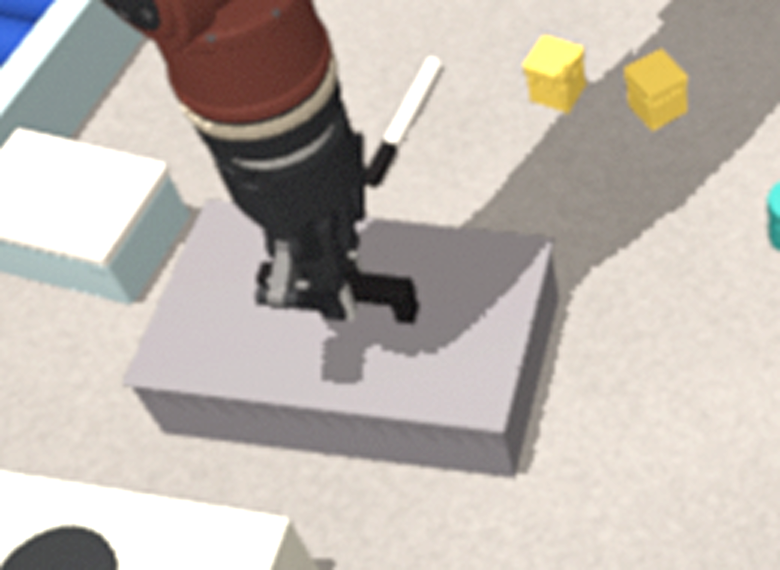

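The lid is on the rim, at the predicted TCP height of 77.6 and with a 6 N contact force. Releasing and backing up.

Emit:
carry_out(
  plan=[
    [[0, 0, 0, 0, 0, 0, -0.1], [0, 0, 0, 0, 0, 0, -0.1], [0, 0, 0, 0, 0, 0, -0.1], [0, 0, 0, 0, 0, 0, -0.1], [0, 0, 0.1, 0, 0, 0, -0.1], [0, 0, 0.25, 0, 0, 0, -0.1], [0, 0, 0.25, 0, 0, 0, -0.1], [0, 0, 0.2, 0, 0, 0, -0.1], [-0.25, 0, 0, 0, 0, 0, -0.1], [-0.25, 0, 0, 0, 0, 0, -0.1], [-0.25, 0, 0, 0, 0, 0, -0.1], [-0.25, 0, 0, 0, 0, 0, -0.1]],
  ],
)

```text
time: 26.68
tcp_pos: [432.3, -173.0, 236.7]
eef_rot: [[0.0, 0.992, 0.128], [-0.0, 0.128, -0.992], [-1.0, 0.0, 0.0]]
ft_force: [0.1, -0.4, -0.4]
opening: 0.554
```

Emit:
carry_out(
  plan=[
    [[-0.2, 0.25, 0, 0, 0, 0, -0.1], [-0.1, 0.25, 0, 0, 0, 0, -0.1], [0, 0.25, 0, 0, 0, 0, -0.1], [0, 0.25, 0, 0, 0, 0, -0.1], [0, 0, 0, 0, 0, 0, -0.1], [0, 0, 0, 0, 0, 0, -0.1]],
  ],
)

```text
time: 27.42
tcp_pos: [375.0, 25.5, 236.8]
eef_rot: [[0.0, 0.992, 0.129], [-0.0, 0.129, -0.992], [-1.0, 0.0, 0.0]]
ft_force: [0.1, -0.1, -0.3]
opening: 0.55
```

```bash
python3 w.py w19 44
python3 - <<'E'
from h import *
import pickle
T=manip.grab_frame("top");S=manip.grab_frame("scene");pickle.dump((T,S),open("ts2.pkl","wb"))
cv2.imwrite("pics/top3.png",T["pixels"])
a=cv2.resize(T["pixels"][95:215,295:455],None,fx=4,fy=4,interpolation=cv2.INTER_CUBIC);cv2.imwrite("pics/top3c.png",cv2.convertScaleAbs(a,alpha=1.6))
cv2.imwrite("pics/scene3.png",cv2.convertScaleAbs(cv2.resize(S["pixels"][190:320,80:260],None,fx=4,fy=4,interpolation=cv2.INTER_CUBIC),alpha=1.5))
E
```

```text
27.43 [375.   25.5 236.8] yaw 7.4 [ 0.1 -0.1 -0.3] 0.55
[358.7  58.9] 1541 [440.1 163. ] [array([440.2, 163.4]), array([42.5, 41.4]), np.float64(11.4)]
```

View pics/top3.png

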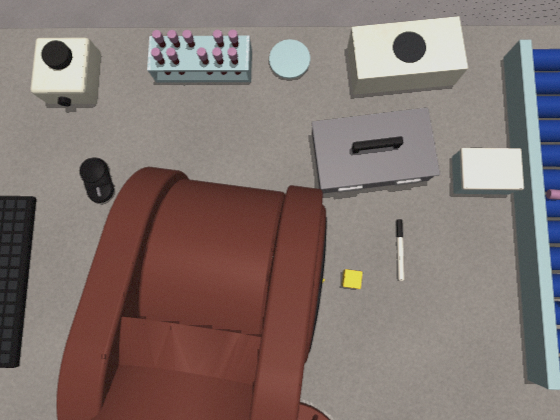

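View pics/top3c.png

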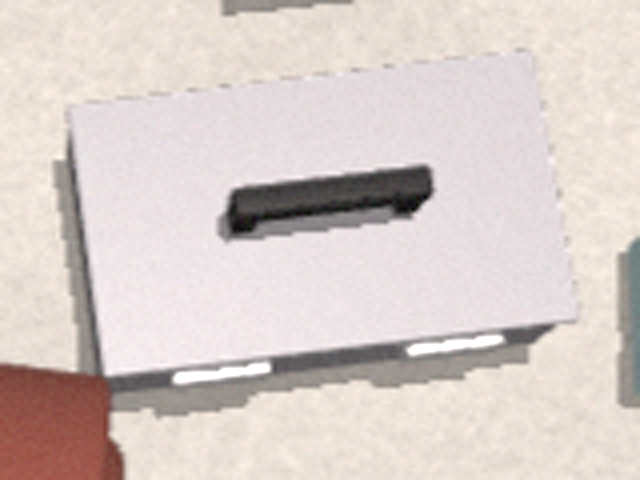

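View pics/scene3.png

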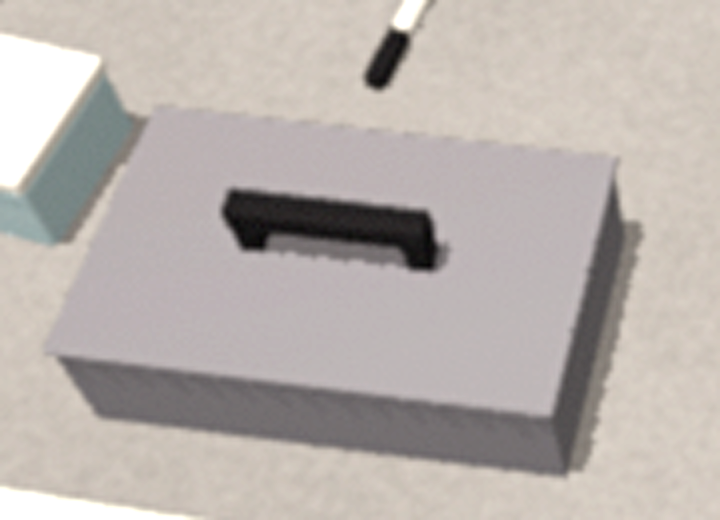

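Run:
```python
from h import *
from scipy.optimize import least_squares
import pickle
T,S=pickle.load(open("ts2.pkl","rb"))
u=lambda c,s,o:(np.array(c,float)+.5)/s-.5+np.array(o)
a=u([(70,105),(533,52),(577,320),(105,377)],4,(295,95));b=u([(553,415),(47,350),(152,105),(617,158)],4,(80,190))
for p,q in zip(a,b): print(tri(T,p,S,q)[0].round(1))
L=np.array([(73,122),(73,-122),(-73,-122),(-73,122)])
W=lambda v,z:np.c_[L@np.array([[np.cos(v[2]),np.sin(v[2])],[-np.sin(v[2]),np.cos(v[2])]])+v[:2],np.full(4,z)]
for fs in((0,),(1,),(0,1)):
    r=least_squares(lambda v:np.concatenate([(proj((T,S)[i],W(v,69))-(a,b)[i]).ravel() for i in fs]),[630,-170,.1]);print(fs,r.x.round(3))
# tall pots in scene: changed pixels vs start
S0=pickle.load(open("ts0.pkl","rb"))[1]
for f in(S0,S):
    hsv=cv2.cvtColor(f["pixels"],cv2.COLOR_BGR2HSV);m=cv2.inRange(hsv,(138,30,60),(174,255,255))
    k,l,st,c=cv2.connectedComponentsWithStats(m);print([(c[i].round(1),st[i,4]) for i in range(1,k) if st[i,4]>150 and c[i][1]<300])
```

```text
[690.6 -45.2  69.2]
[ 719.5 -285.4   68.4]
[ 577.5 -303.4   69.8]
[546.9 -63.9  67.6]
(0,) [ 6.34431e+02 -1.76311e+02  1.23000e-01]
(1,) [ 6.33064e+02 -1.72387e+02  1.27000e-01]
(0, 1) [ 6.33475e+02 -1.74284e+02  1.25000e-01]
[(array([136.4, 177.1]), np.int32(255)), (array([212.2, 192.2]), np.int32(253)), (array([272.3, 204. ]), np.int32(262)), (array([354.7, 204.8]), np.int32(298)), (array([444. , 228.9]), np.int32(341))]
[(array([354.7, 204.8]), np.int32(300)), (array([444. , 228.9]), np.int32(339))]
```

The lid is flat: its plate-top corners are at 67.6–69.8 mm (69 expected), it's within 1.5 mm of centre, and yaw is 0.125 against 0.128. The tall pots haven't moved. Handing in.

```bash
python3 -c "
from cell import manip
print(manip.finish_job())"
```

```text
the job is handed in; nothing more can be done
None
```

The case is packed, the lid is on, and I handed the job in at about 27.6 s of the 102 s allowed. The hand-in gives no verdict, so these are my own last measurements.

- **Containers:** the low square, oblong and round containers each stand upright in their own recess. Just before the lid went on, the wrist camera put each about 1–2 mm from its recess centre.
- **Lid:** its four plate-top corners triangulated to 67.6–69.8 mm, where 69 mm means flat on the rim. It is about 1.5 mm off the case centre, with yaw 0.125 rad against the case's 0.128 rad.
- **Tall look-alikes:** both show no pixel movement in the scene camera between start and finish. I didn't touch the turquoise and yellow pieces; the nearest yellow cube was about 5 mm from a finger when I gripped the round container, so I narrowed the opening there.
- **Arm:** it was parked clear of everything at hand-in.

**Disagreement:** the top and scene cameras differed by 2–5 mm in y throughout, more than the stated 2 mm calibration. The wrist camera settled the positions, and the tolerances covered the rest. No check failed.

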